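# String the ceramic rings on the drying rod and hang them on the stand

### The job

Take the steel drying rod out of its stand by its upright black grip and thread it through all three ceramic rings lying in the V-shaped trough, pushing on until the collar has closed the rings up against the sprung backstop: press them together with about 8 N for half a second, and never push on a ceramic ring with more than 12 N. Then lift all three rings off together on the rod and lay the loaded rod back in both notches of the stand, grip upright and rings hanging between the two posts, and let go. Do not drop a ring and leave the other glassware and lab things where they are.

Things in the scene. Friction and masses are not known exactly. Their poses are not given: they have to be found in the camera images.
- rod: Drying rod, 0.16 kg, at first in the stand. Origin on its axis at the collar's front face; +x to the tip, z up the grip. In x (mm): round steel rod, 10 diameter, 0 to 127, round tip; collar, 26 diameter, -6 to 0; square neck 10 x 10, -40 to -6; black grip -85 to -40, 16 wide in y, z -8 to 36. Pinch the grip across y from above at x -62, z 22, so that fingertips clear the trough.
- ring1: White ceramic ring (thick short tube), outside diameter 40 mm, hole 16 mm, 22 mm long, 55 g. Origin at its centre, x along the hole. It lies in the trough, hole level along it; of the three it is nearest to the entry end. Rings slide along the trough when pushed (under 1 N each).
- ring2: As ring1; the middle ring, with a gap of 7 to 19 mm after ring1.
- ring3: As ring1; the last ring, nearest to the backstop.
- trough: Fixed steel V-trough, 70 mm wide, below z 46 mm. Origin on the table; +x is the threading direction, entry end x -70 mm, far end 110. The holes' axis is at y 0, z 55. At the far end a sprung fork, top z 74, with an 18 mm gap open upward lets the rod through, over a 36 mm high block. Its resting face is at x 40 to 92, unmeasured: feel for it. It yields along +x, 1.5 N per mm, up to 20 mm.
- stand: Fixed white stand, base 160 x 70 mm. Origin on the table midway between two posts, 8 mm thick, 84 high: the near one at x -58.5 mm has a square notch 14 wide, flared on top, for the rod's neck; the far one at x 58.5 a V-notch for the bare rod. Rod home: axis y 0, z 60, +x along the stand's +x, origin at x -36.5 (10 either way), collar inside and grip outside the near post.
- amber_bottle: brown glass bottle, 60 mm diameter, 130 mm high; not part of the work, leave it alone. Origin: centre of its underside.
- beaker: glass beaker, 70 mm diameter, 90 mm high; not part of the work, leave it alone. Origin: centre of its underside.
- stopper: dark rubber stopper, 32 mm diameter, 26 mm high; not part of the work, leave it alone. Origin: centre of its underside.
- small_jar: small brown jar with white cap, 48 mm diameter, 60 mm high; not part of the work, leave it alone. Origin: centre of its underside.
- spare_disc: flat white ceramic disc without a hole, 60 mm diameter, 8 mm thick; not part of the work, leave it alone. Origin: centre of its underside.
- spoon: steel spoon, 180 mm long; not part of the work, leave it alone. Origin: middle of its underside.
- dish: white ceramic dish, 90 mm diameter, 25 mm high; not part of the work, leave it alone. Origin: centre of its underside.
There are look-alikes about, which are no part of the job. Leave any blue look-alike of the trough alone.

How it is judged:
By the outcome, as a careful person would: the job done as asked, in the order asked, and still so for the second after the job is handed in, with the robot touching nothing.
It also fails if it takes over 72 s, if anything falls off the work surface, if the arm or the gripper's body presses on something with over 40 N, if the wrist force passes 120 N, or if a joint passes its speed limit or range.

### The arm

A 6-joint arm with a two-finger parallel gripper is mounted at the origin on the work surface. World frame = base frame: x ahead of the robot, y to its left, z up, the work surface at z = 0. Lengths are in m, angles in rad, forces in N, time in s.
With the tool pointing down it reaches from about 0.35 to 0.875 m from the base axis. Payload 4.2 kg.
Tool frame: the origin (TCP) lies at the very end of the fingers, on their centre line; the grasp point (between the pads) lies 19 mm behind it; z points along the fingers, y is the direction in which the jaws open and shut (so a half turn about z gives the same grasp; the last joint's range is limited). The gripper opens to 85 mm and grips with 20 to 120 N. Pads are 22 mm wide; open, the fingers measure 114 mm over their backs; the gripper's body (76 mm by 85 mm) begins 54 mm behind the grasp point. The pads swing forward as they close: fully open they stand 13 mm farther back than shut.
Start: joints at [1.383, 0.385, 0.008, 0, -1.194, -0.259], TCP at [0.27, 0.564, 0.231] pointing down, gripper open.
Joint ranges: [-3.14, 3.14], [-1.21, 2.06], [-1.07, 1.41], [-3.16, 2.05], [-2.99, -0.16], [-3.1, 3.1]. Speed limits (rad/s): [2.79, 2.79, 3.14, 3.14, 3.14, 3.14].

### API

Orientations are given as a 3x3 rotation matrix whose columns are the frame's x, y, z axes.
In Python, from rig import manip gives the robot as it stands.
- The arm moves only by the tool arm_command, never from a script. Its argument "increments" is a list of rows, each a list of 2 entries, a list of its own where there are three numbers: the shift along the tool's x, y, z as a fraction of full scale, then the turn, a rotation vector about the tool's x, y, z as a fraction of full scale. In form: [[[dx, dy, dz], [ax, ay, az]], ...]. A call has 1 to 12 rows; each row shifts and turns the pose as measured when the row begins, along the tool's axes as they then stand; what a row does not reach is not made up. Full scale, the value 1, is 20 mm for a shift and 0.1 rad for a turn. A row lasts 1/12 s, in which the tool goes at most 41.7 mm and 7.16 degrees, less where a joint would pass 70% of its speed; a pose out of reach is approached as far as the arm can. A call with a number of a shift or a turn outside -1 to 1 is refused whole. A call with a gripper value outside its range is refused whole. "hand" is the opening in per cent of the stroke, from 0 (shut) to 100 (fully open), set as the call begins (left out, the last holds). The fingers move at their own pace and stop on an object; the grip force is fixed at half the most. Time passes only in rows, so rows that do not move let the fingers close. It gives the time, the measured TCP pose, the force and the opening at its end, in the units of the state.
- manip.sense(): the state, without advancing time (a new reading comes with each control period).
- manip.read_camera(name): name is "scene" or "top"; returns (picture, depth): 400x640x3 uint8, red, green, blue; 400x640 float32, m along the optical axis (not along the pixel's ray), 0 where there is no reading.
- manip.camera_model(name): a dict with "intrinsics" (3x3 intrinsics, pixels), "pose" (4x4, takes a point from camera to world coordinates). Camera axes: x right, y down, z forward; pixel columns grow to the right and rows downward; lengths in m; the calibration is good to about 2 mm. A picture is of the moment at which its call begins. camera_model takes no time and is no camera call.
- manip.job_done(): hands the job in, once; it reports no verdict.
The state is a dict: "t": time; "joint_positions": joint angles; "qd": joint speeds; "tau": joint torques, N m; "eef_pos": TCP position; "eef_rot": TCP orientation; "ft_force": force on the tool from outside, world axes, zero at the start; "wrist_torque": the same for the moment, N m; "opening": finger opening in m.
Only numpy, scipy, OpenCV 4.12 (cv2) and the standard library are available. Lean on these libraries where they do the work, as an engineer would, in place of code of your own. Each camera call takes 0.05 s, during which the arm holds its last target. There are 200 camera calls.

## Working session

There is one attempt and no reset: what is moved stays moved. The work goes in short steps, Python scripts to look and compute and a tool call to move; the robot and the scene stay as the last step left them, time stands still between calls to the robot, and variables do not carry over. Pictures are saved under pics/ and viewed, about 8 in all and at most 12, crops included, and the job is handed in when it is done.

Besides the shell and the picture viewer there is one more tool, called after "Call:" as name([rows], argument=value, ...), one row to a line, values as JSON. arm_command: Moves the arm, as the interface text tells. Shift numbers are shares of 20 mm and turn numbers shares of 0.1 rad, none past 1 either way. Its arguments: {"type":"object","properties":{"increments":{"type":"array"},"hand":{"type":"number"}},"required":["increments"]}

```bash
mkdir -p pics; ls; python3 - <<'E'
from rig import manip
import cv2,numpy as np
s=manip.sense();print(s)
for n in("scene","top"):
    p,d=manip.read_camera(n);m=manip.camera_model(n)
    print(n,m["intrinsics"],m["pose"].round(4) if hasattr(m["pose"],'round') else m["pose"])
    cv2.imwrite(f"pics/{n}0.png",p[:,:,::-1]);np.savez(f"pics/{n}0.npz",p=p,d=d)
E
```

```text
pics
{'t': 0.0, 'joint_positions': array([ 1.38264041e+00,  3.85564210e-01,  6.65473725e-03, -5.06318617e-04,
       -1.19397941e+00, -2.58581491e-01]), 'qd': array([-0.00202085, -0.00075864, -0.00169336,  0.00020021, -0.00022254,
        0.00090991]), 'tau': array([ 3.55506718e-04, -3.92287624e+01,  1.88399470e+01,  4.18612137e+00,
       -4.69117003e-03, -2.62673638e-06]), 'eef_pos': array([0.26975834, 0.56315858, 0.23022718]), 'eef_rot': array([[ 9.01780740e-01, -4.32192975e-01, -8.53885433e-04],
       [-4.32193811e-01, -9.01778597e-01, -1.96751701e-03],
       [ 8.03314228e-05,  2.14331295e-03, -9.99997700e-01]]), 'ft_force': array([ 0.48834607,  1.2011482 , -0.50050772]), 'wrist_torque': array([ 0.05287482, -0.00607947, -0.00580742]), 'opening': 0.0850793114188817}
scene [[420.05718712   0.         322.72151366]
 [  0.         420.05718712 202.26321955]
 [  0.           0.           1.        ]] [[-0.6458  0.5021 -0.5752  1.1058]
 [ 0.7634  0.4174 -0.4928  0.4752]
 [-0.0073 -0.7574 -0.6529  0.7078]
 [ 0.      0.      0.      1.    ]]
top [[475.89602294   0.         312.76777311]
 [  0.         475.89602294 209.48120613]
 [  0.           0.           1.        ]] [[ 0.0084 -0.9865  0.1636  0.3499]
 [-0.9999 -0.0074  0.007   0.0205]
 [-0.0057 -0.1637 -0.9865  1.2059]
 [ 0.      0.      0.      1.    ]]
```

View pics/scene0.png

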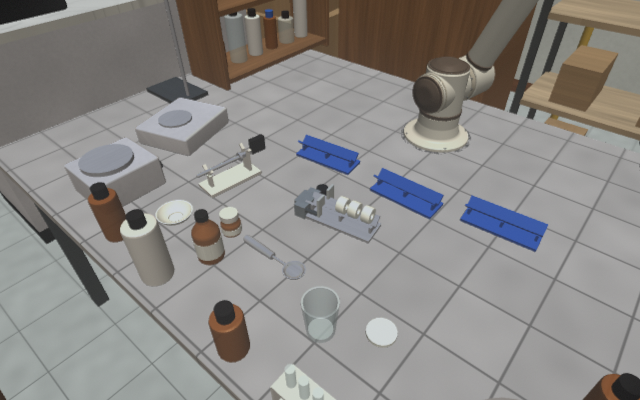

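View pics/top0.png

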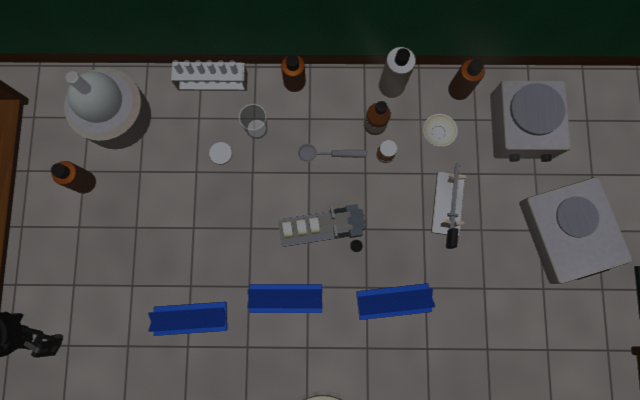

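The scene shows the stand with the rod at scene (230,165) / top (450,205), its black grip at top (452,238). The grey trough with three rings is at scene (345,210) / top (320,225). Three blue look-alike troughs, at top (188,318), (285,298) and (395,300), are not to be touched. The grey one is the only one with rings and a fork, so it's the one meant. I'll confirm both in one enlarged crop and measure.

```bash
cat > h.py <<'E'
import numpy as np,cv2
from rig import manip
def cloud(n,p,d):
    m=manip.camera_model(n);K=np.array(m["intrinsics"]);T=np.array(m["pose"])
    v,u=np.mgrid[0:400,0:640]
    X=np.stack([(u-K[0,2])*d/K[0,0],(v-K[1,2])*d/K[1,1],d],-1)
    return X@T[:3,:3].T+T[:3,3]
def proj(n,P):
    m=manip.camera_model(n);K=np.array(m["intrinsics"]);T=np.linalg.inv(np.array(m["pose"]))
    q=(np.atleast_2d(P)@T[:3,:3].T+T[:3,3])@K.T
    return q[:,:2]/q[:,2:]
E
python3 - <<'E'
from h import *
C={n:np.load(f"pics/{n}0.npz") for n in("scene","top")}
def crop(n,u0,v0,w,h):return cv2.resize(C[n]["p"][v0:v0+h,u0:u0+w,::-1],(400,300),interpolation=cv2.INTER_CUBIC)
a=np.vstack([np.hstack([crop("scene",180,125,100,75),crop("scene",288,170,100,75)]),np.hstack([crop("top",395,165,120,90),crop("top",270,185,120,90)])])
cv2.imwrite("pics/crops.png",a)
# tables: clouds per item
for n,boxes in (("scene",((185,128,270,195),(290,178,385,240))),("top",((428,160,470,252),(272,200,372,252)))):
    X=cloud(n,C[n]["p"],C[n]["d"])
    for b in boxes:
        Y=X[b[1]:b[3],b[0]:b[2]].reshape(-1,3);Y=Y[Y[:,2]>0.006]
        print(n,b,len(Y),np.histogram(Y[:,2],bins=np.arange(0,.13,.008))[0])
        for lo,hi in((.006,.02),(.03,.05),(.055,.068),(.066,.08),(.08,.11)):
            Q=Y[(Y[:,2]>lo)&(Y[:,2]<hi)]
            if len(Q)>4:
                r=cv2.minAreaRect((Q[:,:2]*1000).astype(np.float32));print(' ',lo,hi,len(Q),Q.mean(0).round(4),np.round(r[0],1),np.round(r[1],1),round(r[2],1))
E
```

```text
scene (185, 128, 270, 195) 2179 [ 70 920 112 114  90  90 116 334 125  60  52  72   4   0   0   0]
  0.006 0.02 1046 [ 0.5686 -0.343   0.011 ] [ 543.4 -419.9] [308.3 166.6] 73.9
  0.03 0.05 233 [ 0.542  -0.4477  0.0396] [ 551.2 -423.5] [247.1 126.7] 78.8
  0.055 0.068 439 [ 0.5591 -0.365   0.0608] [ 517.  -394.4] [267.3 199.1] 63.3
  0.066 0.08 134 [ 0.5162 -0.3069  0.072 ] [ 557.4 -314.7] [ 46.2 209. ] 83.9
  0.08 0.11 128 [ 0.4818 -0.3014  0.0892] [ 486.3 -304. ] [44.  64.8] 82.6
scene (290, 178, 385, 240) 2862 [284 730 117 282 402 323 151 160 257 138   0   0   0   0   0   0]
  0.006 0.02 1055 [0.4991 0.0297 0.0093] [438.2  -3.2] [222.9 203.8] 10.7
  0.03 0.05 830 [ 0.5145 -0.0114  0.0387] [451.  -10.9] [190.7 215.5] 15.8
  0.055 0.068 284 [0.5144 0.0421 0.0619] [503.5  36.7] [ 72.3 128. ] 11.3
  0.066 0.08 345 [0.5084 0.0407 0.071 ] [509.2  37.2] [ 70.6 129.1] 6.9
top (428, 160, 470, 252) 1917 [  94 1094   34   11   13   10   14  223  172   52   52   91   44    0
    0    0]
  0.006 0.02 1217 [ 0.5693 -0.3092  0.0113] [ 560.  -322.8] [ 89.7 206.5] 82.4
  0.03 0.05 30 [ 0.5513 -0.3063  0.0394] [ 559.8 -307.2] [ 29.8 133.1] 89.0
  0.055 0.068 355 [ 0.5695 -0.3143  0.0628] [ 552.3 -316. ] [ 41.6 209.8] 84.7
  0.066 0.08 142 [ 0.5367 -0.3092  0.0711] [ 550.6 -310.5] [ 43.  205.2] 81.0
  0.08 0.11 187 [ 0.476  -0.3014  0.0915] [ 481.1 -303.2] [46.8 65.4] 84.1
top (272, 200, 372, 252) 2523 [114 390  41 389 682 365  12  65 198 250   0   0   0   0   0   0]
  0.006 0.02 507 [0.4903 0.0389 0.0098] [507.6   7.8] [236.4 123.8] 87.2
  0.03 0.05 1173 [ 0.5102 -0.0244  0.0377] [486.5   2.6] [103.3 214.3] 14.5
  0.055 0.068 138 [0.495  0.0466 0.0634] [499.7  39. ] [ 69.1 124.7] 8.9
  0.066 0.08 416 [0.4985 0.0465 0.0725] [500.7  38.6] [ 69.8 127.4] 8.9
```

View pics/crops.png

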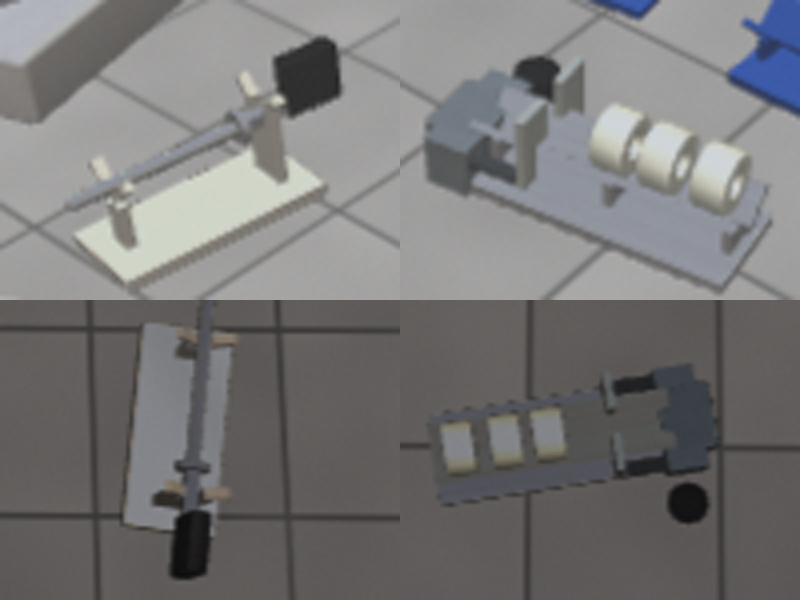

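Confirmed: the grey trough with the fork at its right end (top image) and three rings, and the stand with the rod pointing up-image, away from the robot, grip upright. The stopper stands beside the fork. Next I fit cylinder axes.

```bash
cat >> h.py <<'E'
from scipy.optimize import least_squares
def cylfit(Q,p0,a0,r):
    # axis through p0 + lateral/vertical offset, yaw a, pitch b
    def res(x):
        d=np.array([np.cos(x[2])*np.cos(x[3]),np.sin(x[2])*np.cos(x[3]),np.sin(x[3])])
        c=np.array(p0)+x[0]*np.array([-np.sin(a0),np.cos(a0),0])+[0,0,x[1]]
        v=Q-c; return (np.linalg.norm(v-np.outer(v@d,d),axis=1)-r)*1000
    s=least_squares(res,[0,0,a0,0],loss='soft_l1',x_scale=[.001,.001,.01,.01])
    c=np.array(p0)+s.x[0]*np.array([-np.sin(a0),np.cos(a0),0])+[0,0,s.x[1]]
    return c,np.degrees(s.x[2:]),np.median(abs(s.fun))
E
cat > meas.py <<'E'
from h import *
C={n:np.load(f"pics/{n}0.npz") for n in("scene","top")}
al={}
for n in C:
    p,d=C[n]["p"],C[n]["d"];X=cloud(n,p,d);al[n]=(p.astype(int),X)
    # rings: white, high
    b={"scene":(328,185,385,235),"top":(278,212,328,245)}[n]
    S=X[b[1]:b[3],b[0]:b[2]];c=p[b[1]:b[3],b[0]:b[2]].astype(int)
    print(n,'rings px',c[(S[...,2]>.07)].mean(0))
    m=(S[...,2]>.048)&(S[...,2]<.08);Q=S[m]
    a0=np.radians(-82)
    f=cylfit(Q,Q.mean(0)*[1,1,0]+[0,0,.055],a0,.02);print('ring axis',f[0].round(4),f[1],f[2])
    ax=np.array([np.cos(np.radians(f[1][0])),np.sin(np.radians(f[1][0])),0])
    s=(Q[Q[:,2]>.07]-f[0])@ax
    h=np.histogram(s,bins=np.arange(-.06,.06,.003));print(list(zip((h[1][:-1]*1000).round().astype(int).tolist(),h[0].tolist())))
    # rod
    b={"scene":(190,135,255,190),"top":(444,166,464,214)}[n]
    S=X[b[1]:b[3],b[0]:b[2]];Q=S[(S[...,2]>.052)&(S[...,2]<.069)]
    for k in range(3):
        if k==0: Q=Q[(abs(Q[:,1]+.313)<.02)&(Q[:,0]>.53)&(Q[:,0]<.66)]
        f=cylfit(Q,[.58,-.313,.06],0,.005);v=Q-f[0];y=np.radians(f[1][0]);lat=-np.sin(y)*v[:,0]+np.cos(y)*v[:,1]
        Q=Q[abs(lat)<.008]
    print('rod',len(Q),f[0].round(4),f[1],f[2], 'x range',Q[:,0].min(),Q[:,0].max())
    b={"scene":(240,130,272,160),"top":(440,220,465,252)}[n]
    S=X[b[1]:b[3],b[0]:b[2]];Q=S[(S[...,2]>.085)];
    r=cv2.minAreaRect((Q[:,:2]*1000).astype(np.float32));print('grip top',len(Q),Q.mean(0),r,np.percentile(Q[:,2],[50,95]))
E
python3 meas.py
```

```text
scene rings px [193.36231884 197.98067633 197.28985507]
ring axis [0.5023 0.0507 0.0532] [-82.4662035    1.48959503] 1.359564973672636
[(-60, 0), (-57, 0), (-54, 0), (-51, 7), (-48, 8), (-45, 7), (-42, 8), (-39, 10), (-36, 8), (-33, 9), (-30, 4), (-27, 0), (-24, 0), (-21, 0), (-18, 0), (-15, 13), (-12, 6), (-9, 10), (-6, 7), (-3, 10), (0, 6), (3, 7), (6, 1), (9, 0), (12, 0), (15, 6), (18, 6), (21, 7), (24, 7), (27, 9), (30, 8), (33, 11), (36, 2), (39, 1), (42, 0), (45, 0), (48, 0), (51, 0), (54, 0)]
rod 179 [ 0.58   -0.3111  0.0618] [-7.41405279 -0.89497021] 1.3937899014716533 x range 0.5325257044013789 0.6590476007581794
grip top 100 [ 0.52879572 -0.23944722  0.14110831] ((793.5150146484375, 72.1396484375), (1018.8915405273438, 42.22831726074219), 49.86537551879883) [0.09330354 0.707764  ]
top rings px [126.75886525 127.95744681 127.28014184]
ring axis [0.4975 0.0578 0.0546] [-80.68294987  -0.20298522] 0.9537385943080151
[(-60, 0), (-57, 0), (-54, 0), (-51, 0), (-48, 0), (-45, 10), (-42, 13), (-39, 14), (-36, 14), (-33, 14), (-30, 11), (-27, 15), (-24, 7), (-21, 0), (-18, 0), (-15, 0), (-12, 4), (-9, 11), (-6, 12), (-3, 14), (0, 10), (3, 14), (6, 12), (9, 13), (12, 0), (15, 0), (18, 0), (21, 10), (24, 14), (27, 13), (30, 12), (33, 10), (36, 12), (39, 14), (42, 6), (45, 0), (48, 0), (51, 0), (54, 0)]
rod 207 [ 0.58   -0.3165  0.0597] [-7.8804337  -0.28583616] 0.8951019419345674 x range 0.5325579305544441 0.6516880195111385
grip top 150 [ 0.46827198 -0.29475248  0.11626158] ((410.09454345703125, -163.21316528320312), (62.887168884277344, 381.58233642578125), 27.494718551635742) [0.09473711 0.09880424]
```

```bash
python3 - <<'E'
from h import *
C={n:np.load(f"pics/{n}0.npz") for n in("scene","top")}
for n in C:
    p,d=C[n]["p"].astype(int),C[n]["d"];X=cloud(n,p,d)
    m=(abs(X[...,0]-.48)<.05)&(abs(X[...,1]+.30)<.04)&(X[...,2]>.045)&(X[...,2]<.11)&(p.sum(2)<130)
    Q=X[m];print(n,'grip black',len(Q),'z',np.percentile(Q[:,2],[5,50,95,100]).round(4))
    T=Q[Q[:,2]>.09];yaw=np.radians(-7.6);a=np.array([np.cos(yaw),np.sin(yaw)]);l=np.array([-a[1],a[0]])
    print(' top',len(T),T.mean(0).round(4),'along',np.percentile((T[:,:2]-[.48,-.3])@a,[2,50,98]).round(4),'lat',np.percentile((T[:,:2]-[.48,-.3])@l,[2,50,98]).round(4))
    # rod/collar profile: width vs along
    m=(abs(X[...,0]-.58)<.11)&(X[...,2]>.05)&(X[...,2]<.08)&(abs(X[...,1]+.31)<.05)&(p.sum(2)>=130)
    Q=X[m];s=(Q[:,:2]-[.48,-.3])@a;w=(Q[:,:2]-[.48,-.3])@l
    for lo in np.arange(.02,.19,.006):
        k=(s>=lo)&(s<lo+.006)
        if k.any():print('  ',round(lo*1000),k.sum(),'lat',(w[k].min()*1000).round(1),(w[k].max()*1000).round(1),'zmax',(Q[k,2].max()*1000).round(1))
E
```

```text
Traceback (most recent call last):
IndexError: index -1 is out of bounds for axis 0 with size 0
```

```bash
python3 - <<'E'
from h import *
C={n:np.load(f"pics/{n}0.npz") for n in("scene","top")}
for n in C:
    p,d=C[n]["p"].astype(int),C[n]["d"];X=cloud(n,p,d)
    yaw=np.radians(-7.6);a=np.array([np.cos(yaw),np.sin(yaw)]);l=np.array([-a[1],a[0]])
    G=X[...,:2]-[.58,-.3135];S=G@a;W=G@l
    m=(S<-.06)&(S>-.16)&(abs(W)<.03)&(X[...,2]>.085)&(X[...,2]<.11);T=X[m]
    print(n,'grip',len(T),T.mean(0).round(4),'bright',p[m].sum(1).mean(),'along',np.percentile(S[m],[2,50,98]).round(4),'lat',np.percentile(W[m],[2,50,98]).round(4),'z',np.percentile(T[:,2],[50,98]).round(4))
    o=[]
    for lo in np.arange(-.09,.11,.005):
        k=(S>=lo)&(S<lo+.005)&(abs(W)<.018)&(X[...,2]>.05)&(X[...,2]<.09)
        if k.any():o.append((round(lo*1000),int(k.sum()),(W[k].min()*1000).round(1),(W[k].max()*1000).round(1),(X[k][:,2].max()*1000).round(1)))
    print(*o,sep='\n')
E
```

```text
scene grip 92 [ 0.4786 -0.3016  0.0918] bright 165.5108695652174 along [-0.1256 -0.1015 -0.0822] lat [-0.0116  0.0004  0.0051] z [0.0928 0.0964]
(-90, 20, np.float64(-8.0), np.float64(4.9), np.float64(89.1))
(-85, 33, np.float64(-11.6), np.float64(4.5), np.float64(89.7))
(-80, 4, np.float64(-1.1), np.float64(1.4), np.float64(64.1))
(-75, 1, np.float64(7.6), np.float64(7.6), np.float64(61.9))
(-70, 27, np.float64(-16.7), np.float64(18.0), np.float64(82.6))
(-65, 39, np.float64(-18.0), np.float64(16.4), np.float64(82.1))
(-60, 8, np.float64(-8.7), np.float64(-0.9), np.float64(65.3))
(-55, 6, np.float64(-7.7), np.float64(1.8), np.float64(64.6))
(-50, 11, np.float64(-8.8), np.float64(9.8), np.float64(72.1))
(-45, 27, np.float64(-17.7), np.float64(8.2), np.float64(72.3))
(-40, 6, np.float64(-6.0), np.float64(0.9), np.float64(65.0))
(-35, 8, np.float64(-8.2), np.float64(2.9), np.float64(62.8))
(-30, 4, np.float64(-4.0), np.float64(0.7), np.float64(63.8))
(-25, 7, np.float64(-6.4), np.float64(0.5), np.float64(63.7))
(-20, 7, np.float64(-8.0), np.float64(2.9), np.float64(62.8))
(-15, 6, np.f
[... 2782 characters left out ...]
, np.float64(66.5))
(25, 9, np.float64(-7.8), np.float64(3.1), np.float64(67.6))
(30, 9, np.float64(-8.1), np.float64(1.7), np.float64(67.2))
(35, 9, np.float64(-7.8), np.float64(1.2), np.float64(64.1))
(40, 26, np.float64(-17.9), np.float64(17.9), np.float64(72.5))
(45, 28, np.float64(-17.5), np.float64(16.6), np.float64(71.7))
(50, 14, np.float64(-17.0), np.float64(17.8), np.float64(68.3))
(55, 10, np.float64(-8.0), np.float64(1.5), np.float64(65.4))
(60, 7, np.float64(-6.5), np.float64(0.2), np.float64(64.5))
(65, 9, np.float64(-5.8), np.float64(0.9), np.float64(66.8))
(70, 8, np.float64(-6.5), np.float64(1.8), np.float64(66.2))
(75, 4, np.float64(-5.3), np.float64(1.9), np.float64(62.7))
```

Call:
arm_command([
  [[0.77, 0.96, 0], [0, 0, 0]],
  [[0.77, 0.96, 0], [0, 0, 0]],
  [[0.77, 0.96, 0], [0, 0, 0]],
  [[0.77, 0.96, 0], [0, 0, 0]],
  [[0.77, 0.96, 0], [0, 0, 0]],
  [[0.77, 0.96, 0], [0, 0, 0]],
  [[0.77, 0.96, 0], [0, 0, 0]],
  [[0.77, 0.96, 0], [0, 0, 0]],
  [[0.77, 0.96, 0], [0, 0, 0]],
  [[0.77, 0.96, 0], [0, 0, 0]],
  [[0.77, 0.96, 0], [0, 0, 0]],
  [[0.77, 0.96, 0], [0, 0, 0]],
], hand=60)

```text
t: 1.1
eef_pos: [0.3359, 0.2633, 0.2242]
eef_rot: [[0.904, -0.427, -0.007], [-0.427, -0.904, -0.013], [-0.001, 0.015, -1.0]]
ft_force: [-0.0, -0.4, 1.0]
opening: 0.0513
```

Call:
arm_command([
  [[0.76, 0.94, -0.05], [0, 0, 0]],
  [[0.76, 0.94, -0.05], [0, 0, 0]],
  [[0.76, 0.94, -0.05], [0, 0, 0]],
  [[0.76, 0.94, -0.05], [0, 0, 0]],
  [[0.76, 0.94, -0.05], [0, 0, 0]],
  [[0.76, 0.94, -0.05], [0, 0, 0]],
  [[0.76, 0.94, -0.05], [0, 0, 0]],
  [[0.76, 0.94, -0.05], [0, 0, 0]],
  [[0.76, 0.94, -0.05], [0, 0, 0]],
  [[0.76, 0.94, -0.05], [0, 0, 0]],
  [[0.76, 0.94, -0.05], [0, 0, 0]],
  [[0.76, 0.94, -0.05], [0, 0, 0]],
])

```text
t: 2.1
eef_pos: [0.4015, -0.0352, 0.2377]
eef_rot: [[0.905, -0.425, -0.013], [-0.425, -0.905, -0.015], [-0.005, 0.019, -1.0]]
ft_force: [0.2, 0.6, -0.2]
opening: 0.051
```

```bash
cat > go.py <<'E'
import sys
from h import *
from scipy.spatial.transform import Rotation as Ro
def Rd(yaw,pitch=0):
    c,s=np.cos(np.radians(yaw)),np.sin(np.radians(yaw))
    return np.array([[c,s,0],[s,-c,0],[0,0,-1.]])
def need(pos,yaw):
    s=manip.sense();R=np.array(s["eef_rot"]);d=R.T@(np.array(pos)-s["eef_pos"]);r=Ro.from_matrix(R.T@Rd(yaw)).as_rotvec()
    print('t',round(s['t'],2),'pos',np.round(s['eef_pos'],4),'yaw',round(np.degrees(np.arctan2(R[1,0],R[0,0])),2),'F',np.round(s['ft_force'],1),'T',np.round(s['wrist_torque'],2),'open',round(s['opening'],4),'q6',round(s['joint_positions'][5],2))
    print('shift units',(d/.02).round(2),'turn units',(r/.1).round(2))
if __name__=="__main__":
    a=[float(x) for x in sys.argv[1:]];need(a[:3],a[3])
E
python3 go.py .4726 -.302 .16 -7.6
```

```text
t 2.1 pos [ 0.4015 -0.0352  0.2377] yaw -25.18 F [ 0.2  0.6 -0.2] T [ 0.07 -0.07 -0.02] open 0.051 q6 0.8
shift units [ 8.91 10.49  4.04] turn units [ 0.18  0.08 -3.07]
```

Call:
arm_command([
  [[0.89, 1, 0.2], [0, 0, 0]],
  [[0.89, 1, 0.2], [0, 0, 0]],
  [[0.89, 1, 0.2], [0, 0, 0]],
  [[0.89, 1, 0.2], [0, 0, 0]],
  [[0.89, 1, 0.2], [0, 0, 0]],
  [[0.89, 1, 0.2], [0, 0, 0]],
  [[0.89, 1, 0.2], [0, 0, 0]],
  [[0.89, 1, 0.2], [0, 0, 0]],
  [[0.8, 0.9, 0.2], [0.04, 0, -0.8]],
  [[0.4, 0.5, 0.2], [0.04, 0.03, -0.8]],
  [[0, 0, 0], [0.04, 0.03, -0.8]],
  [[0, 0, 0], [0.04, 0.03, -0.7]],
])

```text
t: 3.1
eef_pos: [0.4716, -0.2937, 0.1931]
eef_rot: [[0.992, -0.124, -0.006], [-0.124, -0.992, 0.003], [-0.006, -0.002, -1.0]]
ft_force: [0.1, -0.1, -0.1]
opening: 0.0511
```

```bash
python3 go.py .4726 -.302 .13 -7.6
```

```text
t 3.1 pos [ 0.4716 -0.2937  0.1931] yaw -7.09 F [ 0.1 -0.1 -0.1] T [-0.01 -0.01  0.04] open 0.0511 q6 1.71
shift units [0.12 0.41 3.15] turn units [-0.02  0.06  0.09]
```

Call:
arm_command([
  [[0.12, 0.41, 0.8], [0, 0.06, 0.09]],
  [[0, 0, 0.9], [0, 0, 0]],
  [[0, 0, 0.9], [0, 0, 0]],
  [[0, 0, 0.9], [0, 0, 0]],
  [[0, 0, 0.4], [0, 0, 0]],
  [[0, 0, 0], [0, 0, 0]],
])

```text
t: 3.6
eef_pos: [0.4719, -0.3036, 0.1104]
eef_rot: [[0.991, -0.133, -0.002], [-0.133, -0.991, 0.004], [-0.002, -0.003, -1.0]]
ft_force: [0.0, -0.1, 0.4]
opening: 0.0513
```

```bash
cat > snap.py <<'E'
import sys
from h import *
# snap.py name  su sv sw  tu tv tw : side by side crops
n=sys.argv[1];a=[int(x) for x in sys.argv[2:]];o=[]
for c,(u,v,w) in (("scene",a[:3]),("top",a[3:6])):
    p,d=manip.read_camera(c);np.savez(f"pics/{c}_{n}.npz",p=p,d=d)
    o.append(cv2.resize(p[max(v,0):v+w,max(u,0):u+w,::-1],(400,400),interpolation=cv2.INTER_CUBIC))
cv2.imwrite(f"pics/{n}.png",np.hstack(o))
E
python3 go.py .4726 -.302 .063 -7.6; python3 snap.py pre 205 105 80 410 190 80
```

```text
t 3.6 pos [ 0.4719 -0.3036  0.1104] yaw -7.67 F [ 0.  -0.1  0.4] T [ 0.01  0.05 -0.05] open 0.0513 q6 1.72
shift units [ 0.03 -0.08  2.37] turn units [-0.03  0.02 -0.01]
```

View pics/pre.png

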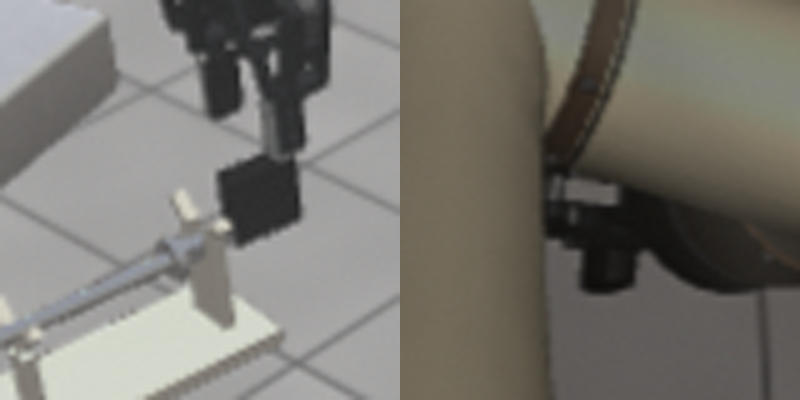

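```bash
python3 - <<'E'
from h import *
p=np.array([.4719,-.3036,.1104]);y=np.array([-.133,-.991,0])
# finger tips (TCP plane ~5 mm behind since open)
for o in(0,.0255,-.0255): print('crop',(proj("scene",p+y*o+[0,0,.006])[0]-[205,105])*5)
yaw=np.radians(-7.6);a=np.array([np.cos(yaw),np.sin(yaw),0]);l=np.array([-a[1],a[0],0])
g=np.array([.4726,-.302,.096])
for i in(-.0225,.0225):
  for j in(-.008,.008): print('grip top corner',(proj("scene",g+a*i+l*j)[0]-[205,105])*5)
E
```

```text
crop [253.72392905 124.46974185]
crop [226.6589364  106.60973257]
crop [281.4850491 142.789121 ]
grip top corner [283.87592141 138.01736087]
grip top corner [301.04703994 149.27872052]
grip top corner [216.34660531 167.76232479]
grip top corner [233.32330196 179.48759628]
```

The view shows the fingers straddling the grip: tips at about crop (225,115) and (287,152), grip top centre at about (258,172). This agrees with the projection, so I descend and close.

Call:
arm_command([
  [[0.03, -0.08, 0.7], [0, 0, 0]],
  [[0, 0, 0.7], [0, 0, 0]],
  [[0, 0, 0.6], [0, 0, 0]],
  [[0, 0, 0.3], [0, 0, 0]],
  [[0, 0, 0], [0, 0, 0]],
])

```text
t: 4.12
eef_pos: [0.4796, -0.3043, 0.0721]
eef_rot: [[0.991, -0.131, 0.016], [-0.13, -0.991, -0.004], [0.016, 0.002, -1.0]]
ft_force: [-0.7, 0.5, 0.2]
opening: 0.0513
```

```bash
python3 go.py .4726 -.302 .063 -7.6
```

```text
t 4.12 pos [ 0.4796 -0.3043  0.0721] yaw -7.5 F [-0.7  0.5  0.2] T [-0.04  0.02 -0.02] open 0.0513 q6 1.72
shift units [-0.37 -0.07  0.45] turn units [ 0.02 -0.16  0.02]
```

Call:
arm_command([
  [[-0.37, -0.05, 0.25], [0, -0.16, 0]],
  [[0, 0, 0.15], [0, 0, 0]],
  [[0, 0, 0], [0, 0, 0]],
])

```text
t: 4.37
eef_pos: [0.4736, -0.3027, 0.0662]
eef_rot: [[0.992, -0.13, 0.003], [-0.13, -0.992, -0.004], [0.003, 0.003, -1.0]]
ft_force: [-0.1, 0.2, 0.3]
opening: 0.0513
```

```bash
python3 go.py .4726 -.302 .063 -7.6
```

```text
t 4.37 pos [ 0.4736 -0.3027  0.0662] yaw -7.45 F [-0.1  0.2  0.3] T [-0.06  0.01  0.03] open 0.0513 q6 1.72
shift units [-0.06 -0.03  0.16] turn units [ 0.03 -0.03  0.03]
```

Call:
arm_command([
  [[-0.05, 0, 0.14], [0, 0, 0]],
  [[0, 0, 0], [0, 0, 0]],
])

```text
t: 4.53
eef_pos: [0.473, -0.3028, 0.0642]
eef_rot: [[0.992, -0.13, 0.004], [-0.13, -0.992, -0.004], [0.005, 0.004, -1.0]]
ft_force: [-0.8, 0.4, -0.6]
opening: 0.0514
```

Call:
arm_command([
  [[0, 0, 0], [0, 0, 0]],
  [[0, 0, 0], [0, 0, 0]],
  [[0, 0, 0], [0, 0, 0]],
  [[0, 0, 0], [0, 0, 0]],
  [[0, 0, 0], [0, 0, 0]],
], hand=0)

```text
t: 4.95
eef_pos: [0.4734, -0.3034, 0.0653]
eef_rot: [[0.991, -0.131, 0.006], [-0.131, -0.991, -0.005], [0.007, 0.004, -1.0]]
ft_force: [-1.3, -1.4, -1.2]
opening: 0.0151
```

```bash
python3 go.py .4726 -.302 .063 -7.6
```

```text
t 4.95 pos [ 0.4734 -0.3034  0.0653] yaw -7.5 F [-1.3 -1.4 -1.2] T [-0.2   0.03 -0.09] open 0.0151 q6 1.72
shift units [-0.05 -0.07  0.11] turn units [ 0.04 -0.07  0.02]
```

Gripped at 15 mm opening with small forces. Next: lift and check.

Call:
arm_command([
  [[0, 0, -0.3], [0, 0, 0]],
  [[0, 0, -0.3], [0, 0, 0]],
  [[0, 0, -0.4], [0, 0, 0]],
  [[0, 0, -0.4], [0, 0, 0]],
  [[0, 0, 0], [0, 0, 0]],
])

```text
t: 5.37
eef_pos: [0.4719, -0.3026, 0.0947]
eef_rot: [[0.992, -0.13, 0.002], [-0.13, -0.991, -0.003], [0.002, 0.003, -1.0]]
ft_force: [-0.2, -0.6, -1.2]
opening: 0.0153
```

```bash
python3 - <<'E'
s=open('go.py').read()
s=s.replace("    c,s=np.cos(np.radians(yaw))","    return Ro.from_euler('z',yaw+7.5,degrees=True).as_matrix()@RH\n    c,s=np.cos(np.radians(yaw))").replace("def Rd","RH=Ro.from_matrix(np.array([[.991,-.131,.006],[-.131,-.991,-.005],[.007,.004,-1]])).as_matrix()\ndef Rd")
open('go.py','w').write(s)
E
python3 go.py .4734 -.3034 .2 -7.5
```

```text
t 5.37 pos [ 0.4719 -0.3026  0.0947] yaw -7.47 F [-0.2 -0.6 -1.2] T [0.03 0.02 0.07] open 0.0153 q6 1.72
shift units [ 0.09  0.04 -5.26] turn units [-0.01  0.04  0.01]
```

Call:
arm_command([
  [[0.05, 0.04, -0.8], [0, 0, 0]],
  [[0.05, 0, -0.8], [0, 0, 0]],
  [[0.05, 0, -0.8], [0, 0, 0]],
  [[0.05, 0, -0.8], [0, 0, 0]],
  [[0.05, 0, -0.8], [0, 0, 0]],
  [[0, 0, -0.8], [0, 0, 0]],
  [[0, 0, -0.5], [0, 0, 0.5]],
  [[0, 0, 0], [0, 0, 1]],
  [[0, 0, 0], [0, 0, 1]],
  [[0, 0, 0], [0, 0, 1]],
  [[0, 0, 0], [0, 0, 1]],
  [[0, 0, 0], [0, 0, 1]],
])

```text
t: 6.37
eef_pos: [0.4752, -0.3015, 0.2093]
eef_rot: [[0.762, -0.648, 0.004], [-0.648, -0.762, -0.001], [0.004, -0.002, -1.0]]
ft_force: [-0.1, -0.2, -1.8]
opening: 0.0151
```

Call:
arm_command([
  [[0, 0, 0], [0, 0, 1]],
  [[0, 0, 0], [0, 0, 1]],
  [[0, 0, 0], [0, 0, 1]],
  [[0, 0, 0], [0, 0, 1]],
  [[0, 0, 0], [0, 0, 1]],
  [[0, 0, 0], [0, 0, 1]],
  [[0, 0, 0], [0, 0, 0.7]],
  [[0, 0, 0], [0, 0, 0]],
])

```text
t: 7.03
eef_pos: [0.4737, -0.2992, 0.21]
eef_rot: [[0.158, -0.987, 0.005], [-0.987, -0.158, 0.003], [-0.002, -0.006, -1.0]]
ft_force: [0.4, 0.8, -1.5]
opening: 0.015
```

```bash
python3 go.py .4631 .3037 .2 -81.6
```

```text
t 7.03 pos [ 0.4737 -0.2992  0.21  ] yaw -80.91 F [ 0.4  0.8 -1.5] T [0.13 0.03 0.04] open 0.015 q6 0.44
shift units [-29.85  -4.24   0.59] turn units [-0.1   0.09  0.13]
```

Call:
arm_command([
  [[-1, -0.14, 0], [0, 0, 0]],
  [[-1, -0.14, 0], [0, 0, 0]],
  [[-1, -0.14, 0], [0, 0, 0]],
  [[-1, -0.14, 0], [0, 0, 0]],
  [[-1, -0.14, 0], [0, 0, 0]],
  [[-1, -0.14, 0], [0, 0, 0]],
  [[-1, -0.14, 0], [0, 0, 0]],
  [[-1, -0.14, 0], [0, 0, 0]],
  [[-1, -0.14, 0], [0, 0, 0]],
  [[-1, -0.14, 0], [0, 0, 0]],
  [[-1, -0.14, 0], [0, 0, 0]],
  [[-1, -0.14, 0], [0, 0, 0]],
])

```text
t: 8.03
eef_pos: [0.4656, -0.0481, 0.2121]
eef_rot: [[0.176, -0.984, 0.011], [-0.984, -0.176, 0.007], [-0.005, -0.012, -1.0]]
ft_force: [0.7, -0.4, -2.1]
opening: 0.0148
```

Call:
arm_command([
  [[-1, -0.14, 0], [0, 0, 0]],
  [[-1, -0.14, 0], [0, 0, 0]],
  [[-1, -0.14, 0], [0, 0, 0]],
  [[-1, -0.14, 0], [0, 0, 0]],
  [[-1, -0.14, 0], [0, 0, 0]],
  [[-1, -0.14, 0], [0, 0, 0]],
  [[-1, -0.14, 0], [0, 0, 0]],
  [[-1, -0.14, 0], [0, 0, 0]],
  [[-1, -0.14, 0], [0, 0, 0]],
  [[-1, -0.14, 0], [0, 0, 0]],
  [[-1, -0.14, 0], [0, 0, 0]],
  [[-1, -0.14, 0], [0, 0, 0]],
])

```text
t: 9.03
eef_pos: [0.4506, 0.2082, 0.2185]
eef_rot: [[0.202, -0.979, 0.02], [-0.979, -0.202, 0.017], [-0.012, -0.023, -1.0]]
ft_force: [0.1, -0.3, -2.1]
opening: 0.0154
```

```bash
python3 go.py .4631 .3037 .18 -81.6
```

```text
t 9.03 pos [0.4506 0.2082 0.2185] yaw -78.32 F [ 0.1 -0.3 -2.1] T [0.04 0.04 0.06] open 0.0154 q6 -0.56
shift units [-4.53 -1.54  2.02] turn units [-0.27  0.2   0.58]
```

Call:
arm_command([
  [[-0.9, -0.34, 0.3], [-0.1, 0.07, 0.2]],
  [[-0.9, -0.34, 0.4], [-0.1, 0.07, 0.2]],
  [[-0.9, -0.34, 0.5], [-0.07, 0.06, 0.18]],
  [[-0.9, -0.3, 0.5], [0, 0, 0]],
  [[-0.8, -0.2, 0.5], [0, 0, 0]],
  [[0, 0, 0.5], [0, 0, 0]],
  [[0, 0, 0.5], [0, 0, 0]],
  [[0, 0, 0.4], [0, 0, 0]],
  [[0, 0, 0], [0, 0, 0]],
])

```text
t: 9.78
eef_pos: [0.4657, 0.3112, 0.1465]
eef_rot: [[0.166, -0.986, 0.003], [-0.986, -0.166, 0.001], [-0.001, -0.003, -1.0]]
ft_force: [0.2, -0.2, -3.0]
opening: 0.0149
```

```bash
python3 go.py .4631 .3037 .11 -81.6
```

```text
t 9.78 pos [0.4657 0.3112 0.1465] yaw -80.47 F [ 0.2 -0.2 -3. ] T [0.06 0.07 0.02] open 0.0149 q6 -0.71
shift units [0.35 0.2  1.82] turn units [-0.07  0.08  0.2 ]
```

Call:
arm_command([
  [[0.2, 0.1, 0.6], [-0.07, 0.08, 0.2]],
  [[0, 0, 0.7], [0, 0, 0]],
  [[0, 0, 0.7], [0, 0, 0]],
  [[0, 0, 0.6], [0, 0, 0]],
  [[0, 0, 0.4], [0, 0, 0]],
  [[0, 0, 0.2], [0, 0, 0]],
  [[0, 0, 0], [0, 0, 0]],
])

```text
t: 10.37
eef_pos: [0.4649, 0.3031, 0.0804]
eef_rot: [[0.14, -0.99, -0.001], [-0.99, -0.14, -0.007], [0.006, 0.002, -1.0]]
ft_force: [0.5, -1.0, -2.3]
opening: 0.0152
```

```bash
python3 go.py .4631 .3037 .0603 -81.6
```

```text
t 10.37 pos [0.4649 0.3031 0.0804] yaw -81.94 F [ 0.5 -1.  -2.3] T [ 0.14  0.03 -0.01] open 0.0152 q6 -0.73
shift units [-0.05  0.08  1.01] turn units [-0.02  0.   -0.05]
```

Call:
arm_command([
  [[0, 0.07, 0.5], [0, 0, -0.05]],
  [[0, 0, 0.35], [0, 0, 0]],
  [[0, 0, 0.1], [0, 0, 0]],
  [[0, 0, 0], [0, 0, 0]],
])

```text
t: 10.7
eef_pos: [0.4643, 0.3031, 0.0611]
eef_rot: [[0.145, -0.989, 0.001], [-0.989, -0.145, -0.004], [0.005, -0.0, -1.0]]
ft_force: [-0.9, -0.3, -1.4]
opening: 0.0155
```

```bash
python3 go.py .4631 .3037 .0603 -81.6;  python3 snap.py ins 310 170 150 170 160 150
```

```text
t 10.7 pos [0.4643 0.3031 0.0611] yaw -81.64 F [-0.9 -0.3 -1.4] T [ 0.16  0.04 -0.  ] open 0.0155 q6 -0.73
shift units [-0.04  0.06  0.04] turn units [-0.04  0.02 -0.  ]
```

View pics/ins.png

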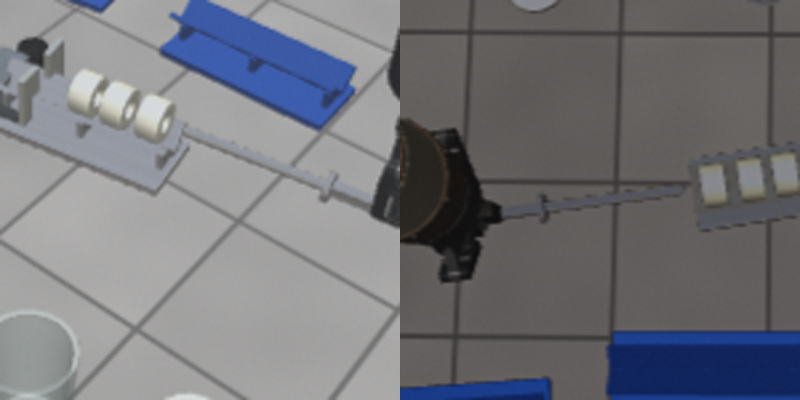

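```bash
cat > lat.py <<'E'
import sys
from h import *
n=sys.argv[1];ztcp=.055
D=np.load(f"pics/top_{n}.npz");p=D["p"].astype(int);X=cloud("top",p,D["d"])
m=manip.camera_model("top");K=np.array(m["intrinsics"]);T=np.array(m["pose"])
def back(u,v,z=.055):
    r=T[:3,:3]@np.array([(u-K[0,2])/K[0,0],(v-K[1,2])/K[1,1],1]);return (T[:3,3]+r*(z-T[2,3])/r[2])[:2]
def line(mask,u0,u1):
    out=[]
    for u in range(u0,u1):
        v=np.flatnonzero(mask[:,u]); 
        if len(v)>2: out.append(back(u,v.mean() if False else (v.min()+v.max())/2))
    return np.array(out)
u0,u1,v0,v1=[int(a) for a in sys.argv[2:6]]
mr=np.zeros((400,640),bool);mr[v0:v1,u0:u1]=((X[...,2]>.047)&(X[...,2]<.075))[v0:v1,u0:u1]
rod=line(mr,u0,u1)
mg=np.zeros((400,640),bool);mg[212:248,282:322]=((p[...,0]-p[...,2]>=0)&(X[...,2]>.045))[212:248,282:322]
print(*(''.join('#' if q else '.' for q in r) for r in mg[212:248,280:324]),sep='\n')
rg=line(mg,280,324)
for k,L in(("rod",rod),("ring",rg)):
    c=np.median(L,0);f=cv2.fitLine(L.astype(np.float32),cv2.DIST_HUBER,0,.001,.001).ravel();d=f[:2]*np.sign(-f[1])
    print(k,len(L),'yaw',np.degrees(np.arctan2(d[1],d[0])).round(2),'pt',f[2:].round(4))
    if k=="rod":R=(d,f[2:])
d=R[0];l=np.array([-d[1],d[0]])
w=(rg-R[1])@l;s=(rg-R[1])@d
print('ring lat rel. rod line (mm, + = left of dir):',[(round(a*1000),round(b*1000,1)) for a,b in zip(s,w)])
print('rod tip s',((rod-R[1])@d).max()*1000)
E
python3 lat.py ins 362 438 0 0 >/dev/null 2>&1; python3 lat.py ins 207 276 222 245
python3 - <<'E'
from h import *
D=np.load("pics/scene_ins.npz");X=cloud("scene",D["p"],D["d"])
a=np.radians(-81.6);A=np.array([np.cos(a),np.sin(a)]);l=np.array([-A[1],A[0]]);G=X[...,:2]-[.4995,.0562];S=G@A;W=G@l
def f(m,r):
    Q=X[m];c=cylfit(Q,[.4995,.0562,.055],a,r);print(m.sum(),c[0].round(4),c[1].round(2),'s',S[m].min().round(4),S[m].max().round(4), 'zmax',np.percentile(Q[:,2],98).round(4))
f((abs(W)<.03)&(S>-.06)&(S<.06)&(X[...,2]>.05)&(X[...,2]<.08),.02)
f((abs(W)<.015)&(S>-.16)&(S<-.07)&(X[...,2]>.045)&(X[...,2]<.07),.005)
E
```

```text
............................................
............................................
............................................
............................................
............................................
................................########.#..
..........................#..#########......
...................######..############.....
..............#.#########....#######........
......#####..#..#########....#........#.....
..##########..#.######.......#..............
..#########.....#........#...#..............
..########.#....#...........................
..#........#................................
...........#..................#.............
..#........#..................##............
...........#.....#............##########....
.................##.......#...##########....
.................##########....#########....
...#........#.....#########....#########.#..
...##########.....#########....###########..
...##########.....#########....######.#.....
....#########.....###########...............
....#########.....#####.##.#..#.............
....#############.#.
[... 1022 characters left out ...]
np.float64(-1.2)), (142, np.float64(1.0)), (145, np.float64(0.6)), (147, np.float64(0.3)), (150, np.float64(-0.0)), (152, np.float64(0.9)), (154, np.float64(-0.7)), (156, np.float64(-5.9)), (160, np.float64(1.1)), (162, np.float64(-1.6)), (169, np.float64(13.6)), (169, np.float64(-1.4)), (172, np.float64(0.7)), (174, np.float64(1.6)), (177, np.float64(1.3)), (179, np.float64(1.0)), (182, np.float64(0.6)), (184, np.float64(0.3)), (187, np.float64(1.2)), (189, np.float64(-0.3)), (191, np.float64(0.6)), (196, np.float64(-0.1))]
rod tip s 83.15291884551995
516 [0.5018 0.0565 0.0529] [-80.97   0.44] s -0.044 0.0445 zmax 0.0745
182 [0.5015 0.0565 0.0551] [-81.46   0.28] s -0.16 -0.0701 zmax 0.0614
```

The picture shows the rod tip at top px (428,230), just short of ring1's face, in line with the rings. Measured offsets are within about 1 mm, and the ring axis is about 0.8° more counter-clockwise than the rod. I'll align, then start inserting.

```bash
python3 go.py .4608 .3031 .0603 -80.8
```

```text
t 10.8 pos [0.4645 0.3034 0.0616] yaw -81.63 F [ 0.4  1.1 -1. ] T [ 0.12  0.03 -0.02] open 0.015 q6 -0.73
shift units [-0.01  0.19  0.07] turn units [-0.05  0.03 -0.14]
```

Call:
arm_command([
  [[0, 0.19, 0.06], [-0.04, 0.03, -0.14]],
  [[0, 0, 0], [0, 0, 0]],
])

```text
t: 10.97
eef_pos: [0.4609, 0.3032, 0.061]
eef_rot: [[0.161, -0.987, -0.001], [-0.987, -0.161, -0.007], [0.007, 0.002, -1.0]]
ft_force: [0.4, 0.4, -1.3]
opening: 0.015
```

```bash
python3 go.py .4624 .293 .0603 -80.8
```

```text
t 10.97 pos [0.4609 0.3032 0.061 ] yaw -80.75 F [ 0.4  0.4 -1.3] T [0.11 0.02 0.02] open 0.015 q6 -0.72
shift units [0.51 0.01 0.04] turn units [-0.02  0.    0.01]
```

Call:
arm_command([
  [[0.3, 0, 0.02], [0, 0, 0]],
  [[0.3, 0, 0.02], [0, 0, 0]],
  [[0.25, 0, 0], [0, 0, 0]],
  [[0.25, 0, 0], [0, 0, 0]],
  [[0.25, 0, 0], [0, 0, 0]],
])

```text
t: 11.38
eef_pos: [0.4658, 0.2753, 0.0613]
eef_rot: [[0.163, -0.987, 0.001], [-0.987, -0.163, -0.005], [0.005, 0.0, -1.0]]
ft_force: [-0.1, -0.7, -1.8]
opening: 0.015
```

```bash
cat >> go.py <<'E'
def axis(y,z=.0603):
    need([.4608+(.3031-y)*.162,y,z],-80.8)
E
python3 -c "
from go import *
axis(.26)"
```

```text
t 11.38 pos [0.4658 0.2753 0.0613] yaw -80.64 F [-0.1 -0.7 -1.8] T [0.11 0.05 0.02] open 0.015 q6 -0.68
shift units [0.77 0.02 0.05] turn units [-0.04  0.02  0.03]
```

Call:
arm_command([
  [[0.25, 0.02, 0.05], [-0.03, 0.02, 0.03]],
  [[0.25, 0, 0.02], [0, 0, 0]],
  [[0.25, 0, 0.02], [0, 0, 0]],
  [[0.25, 0, 0], [0, 0, 0]],
  [[0.25, 0, 0], [0, 0, 0]],
])

```text
t: 11.8
eef_pos: [0.4699, 0.247, 0.0596]
eef_rot: [[0.158, -0.987, -0.002], [-0.987, -0.158, -0.008], [0.007, 0.004, -1.0]]
ft_force: [-0.0, -0.1, -1.6]
opening: 0.0152
```

```bash
python3 -c "
from go import *
axis(.23)"
```

```text
t 11.8 pos [0.4699 0.247  0.0596] yaw -80.91 F [-0.  -0.1 -1.6] T [ 0.13 -0.02  0.03] open 0.0152 q6 -0.64
shift units [ 0.86 -0.   -0.03] turn units [-0.01 -0.01 -0.01]
```

```bash
cat > rings.py <<'E'
from h import *
import sys
p,d=manip.read_camera("top");X=cloud("top",p,d)
a=np.radians(-80.8);A=np.array([np.cos(a),np.sin(a)]);l=np.array([-A[1],A[0]]);G=X[...,:2]-[.4973,.0572];S=G@A;W=G@l
for nm,lo,hi in(("ringtop",.068,.08),("rod",.045,.066)):
    k=(X[...,2]>lo)&(X[...,2]<hi)&(abs(W)<(.012 if nm=="ringtop" else .006))&(abs(S)<.12)
    h,_=np.histogram(S[k],bins=np.arange(-.12,.121,.004));print(nm,' '.join(f"{int(b)}:{c}" for b,c in zip(np.arange(-120,120,4),h) if c))
E
python3 rings.py
```

```text
ringtop -48:3 -44:15 -40:18 -36:17 -32:15 -28:18 -24:5 -12:11 -8:17 -4:18 0:15 4:17 8:15 20:13 24:16 28:16 32:16 36:16 40:11 76:5 80:3
rod -120:7 -116:8 -112:5 -108:7 -104:6 -100:7 -96:8 -92:6 -88:7 -84:8 -80:6 -76:6 -72:8 -68:6 -64:7 -60:7 -56:5 -52:8 -48:5 -24:6 -20:7 -16:7 -12:2
```

Ring positions are unchanged and the rod shows in the gap between ring1 and ring2, so it's threading cleanly. Continuing.

Call:
arm_command([
  [[0.25, 0, -0.03], [0, 0, -0.01]],
  [[0.25, 0, 0], [0, 0, 0]],
  [[0.25, 0, 0], [0, 0, 0]],
  [[0.25, 0, 0], [0, 0, 0]],
  [[0.25, 0, 0], [0, 0, 0]],
])

```text
t: 12.27
eef_pos: [0.4742, 0.2196, 0.0606]
eef_rot: [[0.159, -0.987, -0.002], [-0.987, -0.159, -0.008], [0.008, 0.004, -1.0]]
ft_force: [-0.3, 1.2, -1.2]
opening: 0.0152
```

```bash
python3 -c "
from go import *
axis(.20)"; python3 rings.py
```

```text
t 12.27 pos [0.4742 0.2196 0.0606] yaw -80.84 F [-0.3  1.2 -1.2] T [ 0.13  0.08 -0.  ] open 0.0152 q6 -0.59
shift units [ 1.   -0.01  0.02] turn units [-0.   -0.01 -0.  ]
ringtop -112:1 -108:4 -104:1 -48:4 -44:14 -40:18 -36:17 -32:15 -28:17 -24:4 -12:10 -8:17 -4:17 0:15 4:16 8:14 20:14 24:15 28:16 32:16 36:15 40:12 76:4 80:3
rod -120:10 -116:8 -112:4 -108:5 -104:8 -100:5 -96:8 -92:6 -88:7 -84:8 -80:6 -76:6 -72:7 -68:6 -64:8 -60:6 -56:7 -52:8 -48:4 -24:6 -20:8 -16:6 -12:2 8:1 12:7 16:7 20:1
```

Call:
arm_command([
  [[0.25, 0, 0.02], [0, 0, 0]],
  [[0.25, 0, 0], [0, 0, 0]],
  [[0.25, 0, 0], [0, 0, 0]],
  [[0.25, 0, 0], [0, 0, 0]],
  [[0.25, 0, 0], [0, 0, 0]],
  [[0.25, 0, 0], [0, 0, 0]],
])

```text
t: 12.82
eef_pos: [0.4793, 0.1866, 0.0603]
eef_rot: [[0.159, -0.987, -0.003], [-0.987, -0.159, -0.008], [0.008, 0.004, -1.0]]
ft_force: [0.5, 0.8, -0.3]
opening: 0.015
```

```bash
python3 -c "
from go import *
axis(.17)"; python3 rings.py
```

```text
t 12.82 pos [0.4793 0.1866 0.0603] yaw -80.85 F [ 0.5  0.8 -0.3] T [ 0.12 -0.01  0.06] open 0.015 q6 -0.54
shift units [ 0.85 -0.02  0.01] turn units [ 0.   -0.01 -0.  ]
ringtop -116:1 -112:5 -80:1 -76:6 -72:1 -48:5 -44:13 -40:18 -36:16 -32:15 -28:16 -24:4 -12:10 -8:17 -4:17 0:17 4:15 8:14 20:14 24:15 28:17 32:15 36:14 40:12 76:5 80:3
rod -112:6 -108:6 -104:9 -100:8 -96:7 -92:8 -88:7 -84:10 -80:5 -76:2 -72:7 -68:6 -64:7 -60:6 -56:7 -52:8 -48:4 -24:6 -20:8 -16:6 -12:2 8:1 12:7 16:6 20:2 40:1 44:7 48:7 52:5
```

Call:
arm_command([
  [[0.25, -0.02, 0], [0, 0, 0]],
  [[0.25, 0, 0], [0, 0, 0]],
  [[0.25, 0, 0], [0, 0, 0]],
  [[0.2, 0, 0], [0, 0, 0]],
  [[0.12, 0, 0], [0, 0, 0]],
  [[0.12, 0, 0], [0, 0, 0]],
  [[0.12, 0, 0], [0, 0, 0]],
  [[0.12, 0, 0], [0, 0, 0]],
  [[0.12, 0, 0], [0, 0, 0]],
  [[0.12, 0, 0], [0, 0, 0]],
])

```text
t: 13.7
eef_pos: [0.4856, 0.1498, 0.0607]
eef_rot: [[0.158, -0.987, -0.003], [-0.987, -0.158, -0.008], [0.007, 0.004, -1.0]]
ft_force: [-0.2, 0.3, -1.6]
opening: 0.0149
```

```bash
python3 -c "
from go import *
axis(.13)"; python3 rings.py
```

```text
t 13.7 pos [0.4856 0.1498 0.0607] yaw -80.9 F [-0.2  0.3 -1.6] T [ 0.21  0.07 -0.01] open 0.0149 q6 -0.47
shift units [ 1.   -0.    0.03] turn units [-0.   -0.   -0.01]
ringtop -80:1 -40:3 -36:9 -32:16 -28:16 -24:15 -20:17 -16:18 -12:12 -8:16 -4:18 0:14 4:17 8:14 20:10 24:16 28:18 32:16 36:16 40:12 76:4 80:3
rod -76:4 -72:8 -68:7 -64:8 -60:7 -56:9 -52:9 -48:6 -44:6 -40:2 -12:1 8:1 12:8 16:6 20:2 40:1 44:8 48:6 52:6 56:8 60:6 64:7 68:7 72:7 76:6 80:8 84:5 88:8
```

Call:
arm_command([
  [[0.12, 0, 0.02], [0, 0, 0]],
  [[0.12, 0, 0], [0, 0, 0]],
  [[0.12, 0, 0], [0, 0, 0]],
  [[0.12, 0, 0], [0, 0, 0]],
  [[0.12, 0, 0], [0, 0, 0]],
  [[0.12, 0, 0], [0, 0, 0]],
  [[0.12, 0, 0], [0, 0, 0]],
  [[0.12, 0, 0], [0, 0, 0]],
  [[0.12, 0, 0], [0, 0, 0]],
  [[0.12, 0, 0], [0, 0, 0]],
  [[0.12, 0, 0], [0, 0, 0]],
])

```text
t: 14.67
eef_pos: [0.4903, 0.1221, 0.0605]
eef_rot: [[0.158, -0.987, -0.002], [-0.987, -0.158, -0.006], [0.006, 0.003, -1.0]]
ft_force: [-0.8, 1.6, -1.5]
opening: 0.015
```

```bash
python3 -c "
from go import *
axis(.105)"; python3 rings.py
```

```text
t 14.67 pos [0.4903 0.1221 0.0605] yaw -80.88 F [-0.8  1.6 -1.5] T [ 0.57  0.2  -0.  ] open 0.015 q6 -0.41
shift units [0.86 0.01 0.02] turn units [-0.01  0.01 -0.01]
ringtop -12:4 -8:8 -4:18 0:15 4:16 8:18 12:16 16:16 20:15 24:16 28:17 32:16 36:16 40:17 44:16 48:16 52:17 56:15 60:2 76:5 80:3
rod -48:2 -44:4 -40:9 -36:7 -32:7 -28:7 -24:8 -20:9 -16:6 -12:4 -8:1 60:5 64:7 68:7 72:6 76:8 80:7 84:5 88:8 92:6 96:7 100:7 104:6 108:7 112:7 116:5
```

Call:
arm_command([
  [[0.1, 0.01, 0.02], [0, 0, 0]],
  [[0.1, 0, 0], [0, 0, 0]],
  [[0.1, 0, 0], [0, 0, 0]],
  [[0.1, 0, 0], [0, 0, 0]],
  [[0.1, 0, 0], [0, 0, 0]],
])

```text
t: 15.13
eef_pos: [0.4921, 0.1112, 0.0604]
eef_rot: [[0.159, -0.987, -0.001], [-0.987, -0.158, -0.006], [0.006, 0.002, -1.0]]
ft_force: [-0.7, 0.4, -0.8]
opening: 0.0155
```

Call:
arm_command([
  [[0.05, 0, 0], [0, 0, 0]],
  [[0.05, 0, 0], [0, 0, 0]],
])

```text
t: 15.3
eef_pos: [0.4925, 0.1087, 0.0603]
eef_rot: [[0.158, -0.987, -0.002], [-0.987, -0.158, -0.006], [0.006, 0.002, -1.0]]
ft_force: [-0.6, 1.6, -1.0]
opening: 0.0152
```

Call:
arm_command([
  [[0.05, 0, 0], [0, 0, 0]],
])

```text
t: 15.38
eef_pos: [0.4927, 0.1077, 0.0603]
eef_rot: [[0.158, -0.987, -0.001], [-0.987, -0.158, -0.006], [0.006, 0.002, -1.0]]
ft_force: [-1.4, 2.4, -1.2]
opening: 0.0148
```

Call:
arm_command([
  [[0.05, 0, 0], [0, 0, 0]],
  [[0.05, 0, 0], [0, 0, 0]],
])

```text
t: 15.55
eef_pos: [0.493, 0.1055, 0.0603]
eef_rot: [[0.158, -0.987, -0.001], [-0.987, -0.158, -0.006], [0.006, 0.002, -1.0]]
ft_force: [-1.4, 3.0, -1.4]
opening: 0.0154
```

Call:
arm_command([
  [[0.05, 0, 0], [0, 0, 0]],
])

```text
t: 15.63
eef_pos: [0.4932, 0.1048, 0.0604]
eef_rot: [[0.158, -0.987, -0.001], [-0.987, -0.158, -0.005], [0.005, 0.002, -1.0]]
ft_force: [-1.7, 4.6, -1.4]
opening: 0.0151
```

```bash
python3 -c "
from go import *
axis(.10)"; python3 rings.py
```

```text
t 15.63 pos [0.4932 0.1048 0.0604] yaw -80.9 F [-1.7  4.6 -1.4] T [ 1.33  0.53 -0.01] open 0.0151 q6 -0.38
shift units [0.24 0.01 0.01] turn units [-0.02  0.02 -0.01]
ringtop 4:3 8:1 12:15 16:17 20:17 24:15 28:18 32:14 36:16 40:17 44:16 48:15 52:18 56:14 60:17 64:16 68:15 72:19 76:9 80:2 84:1
rod -28:1 -24:5 -20:8 -16:6 -12:7 -8:9 -4:7 0:6 4:4 8:4 76:2 80:6 84:6 88:7 92:6 96:7 100:7 104:5 108:9 112:6 116:6
```

Call:
arm_command([
  [[0.05, 0, 0], [0, 0, 0]],
  [[0.05, 0, 0], [0, 0, 0]],
])

```text
t: 15.85
eef_pos: [0.4934, 0.1037, 0.0605]
eef_rot: [[0.158, -0.987, -0.001], [-0.987, -0.158, -0.004], [0.004, 0.002, -1.0]]
ft_force: [-3.4, 6.3, -0.7]
opening: 0.0151
```

Call:
arm_command([
  [[0.04, 0, 0], [0, 0, 0]],
])

```text
t: 15.93
eef_pos: [0.4935, 0.1035, 0.0606]
eef_rot: [[0.157, -0.988, -0.001], [-0.988, -0.157, -0.003], [0.003, 0.001, -1.0]]
ft_force: [-3.3, 5.7, -0.8]
opening: 0.015
```

```bash
python3 -c "
from go import *
axis(.10)"
```

```text
t 15.93 pos [0.4935 0.1035 0.0606] yaw -80.94 F [-3.3  5.7 -0.8] T [ 1.9   0.89 -0.07] open 0.015 q6 -0.37
shift units [0.17 0.02 0.02] turn units [-0.03  0.04 -0.02]
```

Call:
arm_command([
  [[0.08, 0, 0], [0, 0, 0]],
])

```text
t: 16.02
eef_pos: [0.4937, 0.1028, 0.0607]
eef_rot: [[0.157, -0.988, -0.0], [-0.988, -0.157, -0.002], [0.001, 0.001, -1.0]]
ft_force: [-3.8, 7.2, 0.1]
opening: 0.0153
```

Call:
arm_command([
  [[0.08, 0.01, 0], [0, 0, 0]],
])

```text
t: 16.1
eef_pos: [0.4937, 0.1023, 0.0608]
eef_rot: [[0.157, -0.988, 0.0], [-0.988, -0.157, 0.0], [-0.0, -0.0, -1.0]]
ft_force: [-3.3, 8.9, -1.0]
opening: 0.0151
```

Call:
arm_command([
  [[0.05, 0.01, 0.01], [0, 0.02, 0]],
  [[0.05, 0, 0], [0, 0.02, 0]],
])

```text
t: 16.27
eef_pos: [0.4938, 0.1022, 0.0607]
eef_rot: [[0.156, -0.988, 0.002], [-0.988, -0.156, -0.001], [0.001, -0.002, -1.0]]
ft_force: [-3.0, 7.4, -1.7]
opening: 0.0155
```

Call:
arm_command([
  [[0.05, 0, 0], [0, 0.02, 0]],
  [[0.05, 0, 0], [0, 0.02, 0]],
])

```text
t: 16.43
eef_pos: [0.4939, 0.1022, 0.0607]
eef_rot: [[0.156, -0.988, 0.003], [-0.988, -0.156, -0.002], [0.002, -0.003, -1.0]]
ft_force: [-2.4, 7.2, -1.1]
opening: 0.0156
```

Call:
arm_command([
  [[0.05, 0, 0], [0, 0.02, 0]],
  [[0.05, 0, 0], [0, 0.02, 0]],
])

```text
t: 16.6
eef_pos: [0.4939, 0.1022, 0.0606]
eef_rot: [[0.155, -0.988, 0.004], [-0.988, -0.155, -0.003], [0.003, -0.004, -1.0]]
ft_force: [-3.7, 7.4, -0.5]
opening: 0.0154
```

```bash
python3 -c "
from go import *
axis(.10)"; python3 rings.py
```

```text
t 16.6 pos [0.4939 0.1022 0.0606] yaw -81.06 F [-3.7  7.4 -0.5] T [ 2.17  0.94 -0.03] open 0.0154 q6 -0.38
shift units [0.11 0.03 0.02] turn units [-0.08  0.03 -0.04]
ringtop 8:2 12:8 16:14 20:16 24:16 28:17 32:15 36:15 40:18 44:16 48:17 52:17 56:15 60:17 64:16 68:15 72:18 76:15 80:7 84:3
rod -24:1 -20:6 -16:6 -12:6 -8:9 -4:6 0:7 4:8 8:6 12:4 80:4 84:6 88:8 92:7 96:6 100:7 104:6 108:7 112:7 116:5
```

Call:
arm_command([
  [[0.06, 0.03, 0], [-0.03, 0.02, -0.02]],
  [[0.06, 0.02, 0], [0, 0.02, 0]],
  [[0.06, 0, 0], [0, 0.02, 0]],
])

```text
t: 16.9
eef_pos: [0.4938, 0.102, 0.0606]
eef_rot: [[0.157, -0.988, 0.005], [-0.988, -0.157, -0.004], [0.005, -0.004, -1.0]]
ft_force: [-4.0, 8.5, -0.5]
opening: 0.0153
```

Call:
arm_command([
  [[0.06, 0, 0], [0, 0.02, 0]],
  [[0.06, 0, 0], [0, 0.02, 0]],
  [[0.06, 0, 0], [0, 0.02, 0]],
])

```text
t: 17.15
eef_pos: [0.4939, 0.1021, 0.0605]
eef_rot: [[0.156, -0.988, 0.007], [-0.988, -0.156, -0.005], [0.006, -0.006, -1.0]]
ft_force: [-3.1, 7.2, -1.2]
opening: 0.0154
```

Call:
arm_command([
  [[0.06, 0, 0], [0, 0.02, 0]],
  [[0.06, 0, 0], [0, 0.02, 0]],
])

```text
t: 17.32
eef_pos: [0.4939, 0.1021, 0.0604]
eef_rot: [[0.156, -0.988, 0.008], [-0.988, -0.156, -0.005], [0.006, -0.007, -1.0]]
ft_force: [-3.4, 7.7, -0.5]
opening: 0.015
```

```bash
python3 -c "
from go import *
axis(.12)"
```

```text
t 17.32 pos [0.4939 0.1021 0.0604] yaw -81.04 F [-3.4  7.7 -0.5] T [ 2.53  1.12 -0.1 ] open 0.015 q6 -0.39
shift units [-0.91  0.03  0.  ] turn units [-0.11  0.   -0.04]
```

Pressed at about 8 N axial for over 0.7 s. Now I relax the spring before lifting.

Call:
arm_command([
  [[-0.05, 0.02, 0], [-0.05, 0, -0.02]],
  [[-0.08, 0, 0], [-0.05, 0, 0]],
  [[-0.08, 0, 0], [0, 0, 0]],
  [[-0.08, 0, 0], [0, 0, 0]],
  [[-0.05, 0, 0], [0, 0, 0]],
  [[0, 0, 0], [0, 0, 0]],
])

```text
t: 17.82
eef_pos: [0.492, 0.108, 0.0601]
eef_rot: [[0.159, -0.987, -0.004], [-0.987, -0.159, -0.01], [0.009, 0.006, -1.0]]
ft_force: [0.4, -0.6, -1.6]
opening: 0.0155
```

```bash
python3 -c "
from go import *
axis(.11)"; python3 rings.py
```

```text
t 17.82 pos [0.492  0.108  0.0601] yaw -80.86 F [ 0.4 -0.6 -1.6] T [ 0.14 -0.03  0.01] open 0.0155 q6 -0.39
shift units [-0.1  -0.02 -0.01] turn units [ 0.02 -0.02 -0.  ]
ringtop 0:2 4:4 8:1 12:14 16:15 20:15 24:16 28:17 32:15 36:15 40:17 44:14 48:16 52:16 56:15 60:15 64:17 68:16 72:17 76:10 80:3
rod -32:1 -28:6 -24:8 -20:9 -16:7 -12:6 -8:9 -4:8 0:7 4:4 8:6 12:1 76:1 80:7 84:7 88:7 92:6 96:7 100:8 104:5 108:7 112:7 116:6
```

Call:
arm_command([
  [[0, -0.02, -0.1], [0, 0.05, 0]],
  [[0, 0, -0.1], [0, 0.05, 0]],
  [[0, 0, -0.15], [0, 0.05, 0]],
  [[0, 0, -0.2], [0, 0, 0]],
  [[0, 0, -0.2], [0, 0, 0]],
  [[0, 0, 0], [0, 0, 0]],
])

```text
t: 18.37
eef_pos: [0.4915, 0.1082, 0.0753]
eef_rot: [[0.157, -0.988, -0.004], [-0.987, -0.157, -0.025], [0.025, 0.008, -1.0]]
ft_force: [0.0, 0.1, -2.6]
opening: 0.0152
```

```bash
python3 -c "
from go import *
axis(.108,.16)"; python3 snap.py lift 280 150 110 270 175 110
```

```text
t 18.37 pos [0.4915 0.1082 0.0753] yaw -80.96 F [ 0.   0.1 -2.6] T [ 0.54  0.02 -0.01] open 0.0152 q6 -0.42
shift units [ 0.12 -0.01 -4.23] turn units [ 0.04 -0.18 -0.02]
```

View pics/lift.png

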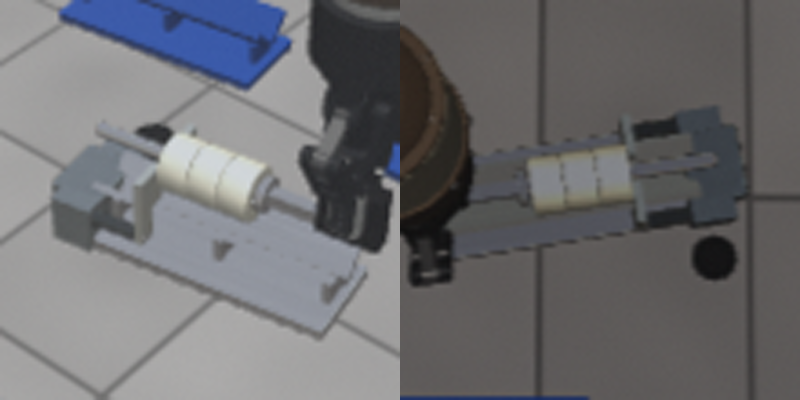

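The three rings hang together on the rod near the collar (scene crop (215,175)), clear of the trough. Lifting further.

Call:
arm_command([
  [[0, 0, -0.3], [0, 0, 0]],
  [[0, 0, -0.4], [0, 0, 0]],
  [[0, 0, -0.5], [0, 0, 0]],
  [[0, 0, -0.6], [0, 0, 0]],
  [[0, 0, -0.6], [0, 0, 0]],
  [[0, 0, -0.6], [0, 0, 0]],
  [[0, 0, -0.6], [0, 0, 0]],
  [[0, 0, -0.6], [0, 0, 0]],
  [[0, 0, -0.6], [0, 0, 0]],
  [[0, 0, -0.4], [0, 0, 0]],
  [[0, 0, -0.2], [0, 0, 0]],
  [[0, 0, 0], [0, 0, 0]],
])

```text
t: 19.47
eef_pos: [0.4893, 0.1084, 0.1927]
eef_rot: [[0.154, -0.988, -0.008], [-0.988, -0.154, -0.027], [0.026, 0.012, -1.0]]
ft_force: [0.1, 0.5, -3.6]
opening: 0.0148
```

```bash
python3 go.py .4734 -.3034 .19 -81
```

```text
t 19.47 pos [0.4893 0.1084 0.1927] yaw -81.11 F [ 0.1  0.5 -3.6] T [ 0.39 -0.02  0.02] open 0.0148 q6 -0.41
shift units [20.21  3.96  0.7 ] turn units [ 0.08 -0.19 -0.02]
```

Call:
arm_command([
  [[0.2, 0.04, 0], [0, 0, 0]],
  [[0.4, 0.08, 0], [0, 0, 0]],
  [[0.6, 0.12, 0], [0, 0, 0]],
  [[0.8, 0.16, 0], [0, 0, 0]],
  [[0.9, 0.18, 0], [0, 0, 0]],
  [[0.9, 0.18, 0], [0, 0, 0]],
  [[0.9, 0.18, 0], [0, 0, 0]],
  [[0.9, 0.18, 0], [0, 0, 0]],
  [[0.9, 0.18, 0], [0, 0, 0]],
  [[0.9, 0.18, 0], [0, 0, 0]],
  [[0.9, 0.18, 0], [0, 0, 0]],
  [[0.9, 0.18, 0], [0, 0, 0]],
])

```text
t: 20.47
eef_pos: [0.4719, -0.0954, 0.1905]
eef_rot: [[0.155, -0.987, -0.029], [-0.987, -0.154, -0.032], [0.028, 0.034, -0.999]]
ft_force: [0.4, -0.2, -2.9]
opening: 0.015
```

```bash
python3 go.py .4734 -.3034 .19 -81
```

```text
t 20.47 pos [ 0.4719 -0.0954  0.1905] yaw -81.06 F [ 0.4 -0.2 -2.9] T [ 0.43 -0.04  0.03] open 0.015 q6 -0.02
shift units [10.28  1.53  0.36] turn units [ 0.3  -0.21 -0.01]
```

Call:
arm_command([
  [[0.9, 0.14, 0], [0.05, 0, 0]],
  [[0.9, 0.14, 0], [0.05, 0, 0]],
  [[0.9, 0.14, 0], [0.05, 0, 0]],
  [[0.9, 0.14, 0], [0.05, 0, 0]],
  [[0.9, 0.14, 0], [0.05, 0, 0]],
  [[0.9, 0.14, 0], [0.05, 0, 0]],
  [[0.9, 0.14, 0], [0.05, 0, 0]],
  [[0.85, 0.12, 0], [0.05, 0, 0]],
  [[0.75, 0.1, 0], [0.05, 0, 0]],
  [[0.6, 0.09, 0], [0.05, 0, -0.2]],
  [[0.4, 0.06, 0], [0, 0, -0.4]],
  [[0.2, 0, 0], [0, 0, -0.6]],
])

```text
t: 21.47
eef_pos: [0.4516, -0.3009, 0.1842]
eef_rot: [[0.263, -0.965, -0.017], [-0.965, -0.263, -0.019], [0.014, 0.021, -1.0]]
ft_force: [-0.1, -0.1, -3.6]
opening: 0.0149
```

```bash
python3 go.py .4734 -.3034 .19 -7.5
```

```text
t 21.47 pos [ 0.4516 -0.3009  0.1842] yaw -74.76 F [-0.1 -0.1 -3.6] T [ 0.44 -0.02  0.03] open 0.0149 q6 0.53
shift units [ 0.41 -1.01 -0.31] turn units [  0.27   0.09 -11.73]
```

Call:
arm_command([
  [[0, -0.1, -0.05], [0.02, 0.03, -0.9]],
  [[0, -0.1, -0.05], [0.02, 0.03, -1]],
  [[0, 0, 0], [0.02, 0.03, -1]],
  [[0, 0, 0], [0.02, 0.03, -1]],
  [[0, 0, 0], [0.02, 0.03, -1]],
  [[0, 0, 0], [0.02, 0.03, -1]],
  [[0, 0, 0], [0.02, 0.03, -1]],
  [[0, 0, 0], [0.02, 0.03, -1]],
  [[0, 0, 0], [0.02, 0.03, -1]],
  [[0, 0, 0], [0.02, 0.03, -0.9]],
  [[0, 0, 0], [0, 0, -0.7]],
  [[0, 0, 0], [0, 0, -0.5]],
])

```text
t: 22.47
eef_pos: [0.4296, -0.3079, 0.1715]
eef_rot: [[0.987, -0.158, -0.035], [-0.159, -0.987, -0.013], [-0.032, 0.018, -0.999]]
ft_force: [1.0, -0.3, -4.5]
opening: 0.0148
```

```bash
python3 go.py .4734 -.3034 .19 -7.5
```

```text
t 22.47 pos [ 0.4296 -0.3079  0.1715] yaw -9.16 F [ 1.  -0.3 -4.5] T [0.07 0.18 0.02] open 0.0148 q6 1.7
shift units [ 2.1  -0.55 -1.  ] turn units [ 0.14  0.4  -0.28]
```

Call:
arm_command([
  [[0, 0, -0.2], [0.07, 0.3, -0.14]],
  [[0, 0, -0.2], [0.07, 0.3, -0.14]],
  [[0, 0, -0.2], [0, 0, 0]],
  [[0, 0, 0], [0, 0, 0]],
])

```text
t: 22.8
eef_pos: [0.4216, -0.3094, 0.1792]
eef_rot: [[0.991, -0.13, 0.01], [-0.13, -0.992, -0.003], [0.01, 0.002, -1.0]]
ft_force: [-0.1, -1.0, -3.7]
opening: 0.0152
```

```bash
python3 go.py .4734 -.3034 .19 -7.5; python3 snap.py over 170 70 130 400 130 130
```

```text
t 22.8 pos [ 0.4216 -0.3094  0.1792] yaw -7.46 F [-0.1 -1.  -3.7] T [ 0.02  0.33 -0.04] open 0.0152 q6 1.76
shift units [ 2.54 -0.63 -0.52] turn units [-0.02 -0.03  0.01]
```

View pics/over.png

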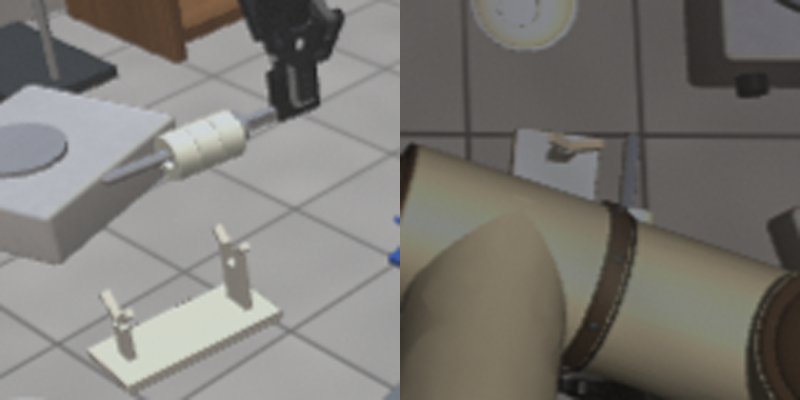

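The rings are still packed by the collar (scene crop (205,145)). The stand stands clear below. I move above home.

Call:
arm_command([
  [[0.3, -0.1, 0], [0, 0.03, 0]],
  [[0.5, -0.15, 0], [0, 0.03, 0]],
  [[0.6, -0.2, 0], [0, 0.03, 0]],
  [[0.5, -0.15, 0], [0, 0.03, 0]],
  [[0.3, 0, 0], [0, 0, 0]],
  [[0.15, 0, 0], [0, 0, 0]],
  [[0, 0, 0], [0, 0, 0]],
])

```text
t: 23.48
eef_pos: [0.4763, -0.3021, 0.1774]
eef_rot: [[0.992, -0.128, 0.019], [-0.128, -0.992, -0.004], [0.019, 0.002, -1.0]]
ft_force: [0.5, -0.0, -4.3]
opening: 0.0149
```

```bash
python3 go.py .4734 -.3034 .12 -7.5
```

```text
t 23.48 pos [ 0.4763 -0.3021  0.1774] yaw -7.36 F [ 0.5 -0.  -4.3] T [ 0.    0.38 -0.05] open 0.0149 q6 1.72
shift units [-0.19  0.08  2.87] turn units [-0.02 -0.12  0.03]
```

Call:
arm_command([
  [[-0.1, 0.08, 0.4], [0, -0.06, 0.03]],
  [[-0.1, 0, 0.6], [0, -0.02, 0]],
  [[-0.05, 0, 0.6], [0, -0.02, 0]],
  [[-0.05, 0, 0.6], [0, -0.02, 0]],
  [[-0.05, 0, 0.4], [0, 0, 0]],
  [[0, 0, 0.2], [0, 0, 0]],
  [[0, 0, 0], [0, 0, 0]],
])

```text
t: 24.07
eef_pos: [0.4676, -0.3031, 0.1164]
eef_rot: [[0.991, -0.133, 0.003], [-0.133, -0.991, -0.001], [0.003, 0.001, -1.0]]
ft_force: [-0.2, 0.5, -4.1]
opening: 0.0152
```

```bash
python3 go.py .4734 -.3034 .11 -7.5; cat > rodchk.py <<'E'
from h import *
a=np.radians(-7.6);A=np.array([np.cos(a),np.sin(a)]);l=np.array([-A[1],A[0]])
p,d=manip.read_camera("scene");X=cloud("scene",p,d);G=X[...,:2]-[.58,-.3135];S=G@A;W=G@l
zt=manip.sense()["eef_pos"][2]-.0053
for lo in np.arange(-.08,.1,.01):
    k=(S>lo)&(S<=lo+.01)&(abs(W)<.025)&(abs(X[...,2]-zt)<.03)
    if k.sum()>3:
        Q=X[k];print(round(lo*1000+5),k.sum(),'ztop rel axis',((np.percentile(Q[:,2],95)-zt)*1000).round(1),'med',((np.median(Q[:,2])-zt)*1000).round(1),'lat',np.median(W[k]*1000).round(1),W[k].min().round(4),W[k].max().round(4))
E
python3 rodchk.py
```

```text
t 24.07 pos [ 0.4676 -0.3031  0.1164] yaw -7.64 F [-0.2  0.5 -4.1] T [ 0.07  0.33 -0.09] open 0.0152 q6 1.72
shift units [ 0.29 -0.02  0.32] turn units [-0.03  0.04 -0.02]
-75 19 ztop rel axis 3.5 med 1.1 lat 0.4 -0.0109 0.0027
-65 20 ztop rel axis 5.6 med -0.9 lat -0.6 -0.0093 0.0178
-55 17 ztop rel axis 9.7 med 5.9 lat 1.0 -0.0086 0.0093
-45 34 ztop rel axis 14.9 med 5.3 lat 10.0 -0.015 0.0168
-35 54 ztop rel axis 14.4 med 6.5 lat 9.8 -0.0096 0.0168
-25 57 ztop rel axis 14.2 med 4.9 lat 10.8 -0.0119 0.0181
-15 58 ztop rel axis 14.8 med 7.4 lat 9.4 -0.0122 0.0164
-5 53 ztop rel axis 14.0 med 6.1 lat 9.3 -0.0182 0.0157
5 55 ztop rel axis 14.5 med 5.5 lat 10.0 -0.0112 0.0178
15 89 ztop rel axis 14.1 med 1.5 lat 5.5 -0.021 0.0165
25 34 ztop rel axis 10.6 med 0.7 lat -1.4 -0.0148 0.0143
35 16 ztop rel axis 2.2 med 0.1 lat -2.0 -0.0081 0.002
45 16 ztop rel axis 3.6 med 0.1 lat -1.8 -0.0079 0.0012
55 14 ztop rel axis 1.8 med -0.4 lat -1.7 -0.0076 0.0011
65 17 ztop rel axis 3.5 med 1.4 lat -1.1 -0.0064 0.0016
75 13 ztop rel axis 2.2 med 0.6 lat -1.5 -0.0054 0.0021
```

Call:
arm_command([
  [[0.25, 0, 0.1], [-0.02, 0.06, -0.02]],
  [[0, 0, 0.25], [0, 0, 0]],
  [[0, 0, 0.3], [0, 0, 0]],
  [[0, 0, 0.3], [0, 0, 0]],
  [[0, 0, 0.2], [0, 0, 0]],
  [[0, 0, 0], [0, 0, 0]],
])

```text
t: 24.62
eef_pos: [0.4755, -0.3049, 0.0942]
eef_rot: [[0.991, -0.13, 0.015], [-0.13, -0.991, -0.007], [0.016, 0.005, -1.0]]
ft_force: [-0.0, 0.2, -3.5]
opening: 0.0149
```

```bash
python3 go.py .4734 -.3034 .066 -7.5
```

```text
t 24.62 pos [ 0.4755 -0.3049  0.0942] yaw -7.48 F [-0.   0.2 -3.5] T [ 0.08  0.41 -0.02] open 0.0149 q6 1.72
shift units [-0.13 -0.07  1.41] turn units [ 0.01 -0.09  0.01]
```

Call:
arm_command([
  [[-0.1, -0.07, 0], [0, -0.05, 0]],
  [[0, 0, 0.15], [0, 0, 0]],
  [[0, 0, 0.2], [0, 0, 0]],
  [[0, 0, 0.2], [0, 0, 0]],
  [[0, 0, 0], [0, 0, 0]],
])

```text
t: 25.03
eef_pos: [0.4737, -0.3032, 0.0822]
eef_rot: [[0.991, -0.13, 0.01], [-0.13, -0.991, -0.006], [0.01, 0.005, -1.0]]
ft_force: [0.1, 0.6, -3.8]
opening: 0.0151
```

```bash
python3 go.py .4734 -.3034 .066 -7.5
```

```text
t 25.03 pos [ 0.4737 -0.3032  0.0822] yaw -7.47 F [ 0.1  0.6 -3.8] T [ 0.08  0.41 -0.01] open 0.0151 q6 1.72
shift units [-0.02  0.01  0.81] turn units [ 0.01 -0.04  0.01]
```

Call:
arm_command([
  [[0, 0, 0.2], [0, -0.03, 0]],
  [[0, 0, 0.2], [0, 0, 0]],
  [[0, 0, 0.2], [0, 0, 0]],
  [[0, 0, 0], [0, 0, 0]],
])

```text
t: 25.37
eef_pos: [0.474, -0.3034, 0.0689]
eef_rot: [[0.991, -0.13, 0.007], [-0.13, -0.991, -0.006], [0.007, 0.005, -1.0]]
ft_force: [-0.1, 0.8, -3.9]
opening: 0.0149
```

```bash
python3 go.py .4734 -.3034 .0655 -7.5
```

```text
t 25.37 pos [ 0.474  -0.3034  0.0689] yaw -7.47 F [-0.1  0.8 -3.9] T [0.05 0.44 0.01] open 0.0149 q6 1.72
shift units [-0.03  0.    0.17] turn units [ 0.01 -0.01  0.01]
```

Call:
arm_command([
  [[0, 0, 0.1], [0, 0, 0]],
  [[0, 0, 0.06], [0, 0, 0]],
  [[0, 0, 0.03], [0, 0, 0]],
])

```text
t: 25.62
eef_pos: [0.4747, -0.3039, 0.0651]
eef_rot: [[0.991, -0.13, 0.008], [-0.13, -0.991, -0.007], [0.009, 0.006, -1.0]]
ft_force: [-1.4, -0.0, -1.1]
opening: 0.015
```

Call:
arm_command([
  [[0, 0, 0.04], [0, 0, 0]],
  [[0, 0, 0.04], [0, 0, 0]],
])

```text
t: 25.78
eef_pos: [0.4748, -0.3041, 0.0648]
eef_rot: [[0.991, -0.13, 0.009], [-0.13, -0.991, -0.007], [0.01, 0.006, -1.0]]
ft_force: [-3.8, 1.5, 4.2]
opening: 0.0152
```

```bash
python3 go.py .4734 -.3034 .0655 -7.5; python3 snap.py set 190 105 90 400 130 130
```

```text
t 25.78 pos [ 0.4748 -0.3041  0.0648] yaw -7.49 F [-3.8  1.5  4.2] T [ 0.69  0.78 -0.05] open 0.0152 q6 1.71
shift units [-0.07 -0.03 -0.03] turn units [ 0.02 -0.03  0.01]
```

View pics/set.png

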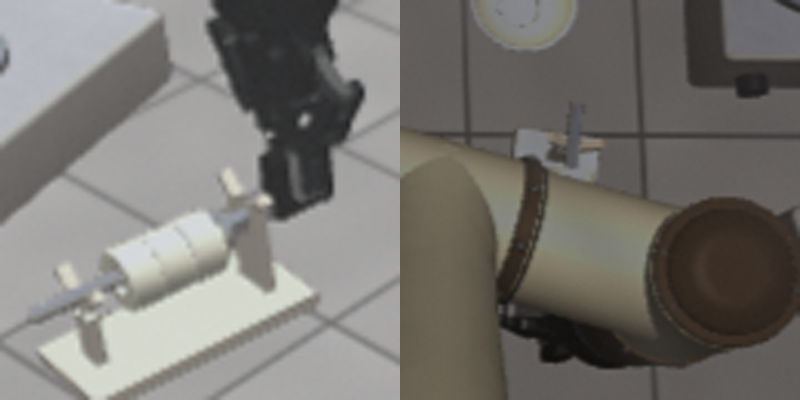

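The rod is seated in both notches at home height, with the rings between the posts (scene crop (165,255)). Releasing.

Call:
arm_command([
  [[0, 0, -0.02], [0, 0, 0]],
  [[0, 0, 0], [0, 0, 0]],
])

```text
t: 26.05
eef_pos: [0.475, -0.3041, 0.0652]
eef_rot: [[0.991, -0.13, 0.01], [-0.13, -0.991, -0.008], [0.011, 0.006, -1.0]]
ft_force: [-0.3, -0.4, -3.6]
opening: 0.0154
```

Call:
arm_command([
  [[0, 0, 0], [0, 0, 0]],
  [[0, 0, 0], [0, 0, 0]],
  [[0, 0, 0], [0, 0, 0]],
  [[0, 0, 0], [0, 0, 0]],
  [[0, 0, 0], [0, 0, 0]],
  [[0, 0, 0], [0, 0, 0]],
], hand=60)

```text
t: 26.55
eef_pos: [0.4792, -0.3055, 0.0668]
eef_rot: [[0.992, -0.128, 0.019], [-0.128, -0.992, -0.012], [0.02, 0.009, -1.0]]
ft_force: [-0.8, 0.2, 0.7]
opening: 0.0507
```

```bash
python3 go.py .4734 -.3034 .17 -7.5
```

```text
t 26.55 pos [ 0.4792 -0.3055  0.0668] yaw -7.36 F [-0.8  0.2  0.7] T [ 0.06  0.01 -0.01] open 0.0507 q6 1.72
shift units [-0.2  -0.02 -5.16] turn units [ 0.05 -0.14  0.03]
```

Open and clear, so I retreat upward and back toward the robot, out of the cameras' way.

Call:
arm_command([
  [[-0.1, 0, -0.3], [0.04, -0.12, 0]],
  [[0, 0, -0.5], [0, 0, 0]],
  [[0, 0, -0.7], [0, 0, 0]],
  [[0, 0, -0.9], [0, 0, 0]],
  [[0, 0, -0.9], [0, 0, 0]],
  [[0, 0, -0.9], [0, 0, 0]],
  [[0, 0, -0.9], [0, 0, 0]],
  [[0, 0, -0.9], [0, 0, 0]],
  [[0, -0.9, -0.3], [0, 0, 0]],
  [[0, -1, 0], [0, 0, 0]],
  [[0, -1, 0], [0, 0, 0]],
  [[0, -1, 0], [0, 0, 0]],
])

```text
t: 27.55
eef_pos: [0.4876, -0.2283, 0.2053]
eef_rot: [[0.991, -0.134, 0.018], [-0.134, -0.991, -0.01], [0.019, 0.008, -1.0]]
ft_force: [0.1, 0.3, -0.6]
opening: 0.0511
```

Call:
arm_command([
  [[0, -1, 0], [0, 0, 0]],
  [[0, -1, 0], [0, 0, 0]],
  [[0, -1, 0], [0, 0, 0]],
  [[0, -1, 0], [0, 0, 0]],
  [[0, -1, 0], [0, 0, 0]],
  [[0, -1, 0], [0, 0, 0]],
  [[0, -1, 0], [0, 0, 0]],
  [[0, -1, 0], [0, 0, 0]],
  [[0, -1, 0], [0, 0, 0]],
  [[0, -0.6, 0], [0, 0, 0]],
  [[0, 0, 0], [0, 0, 0]],
  [[0, 0, 0], [0, 0, 0]],
])

```text
t: 28.55
eef_pos: [0.5155, -0.0254, 0.2137]
eef_rot: [[0.991, -0.13, 0.037], [-0.13, -0.992, -0.009], [0.038, 0.004, -0.999]]
ft_force: [-0.1, -0.0, -0.6]
opening: 0.0509
```

```bash
python3 snap.py end 190 105 90 390 140 120; python3 - <<'E'
from h import *
for n in("scene","top"):
    A,B=np.load(f"pics/{n}0.npz"),np.load(f"pics/{n}_end.npz")
E
python3 - <<'E'
from h import *
s=manip.sense();print(s['t'],s['eef_pos'])
a=np.radians(-7.6);A=np.array([np.cos(a),np.sin(a)]);l=np.array([-A[1],A[0]])
for n in("scene","top"):
    for f in(f"pics/{n}0.npz",f"pics/{n}_end.npz"):
        D=np.load(f);X=cloud(n,D["p"],D["d"]);G=X[...,:2]-[.58,-.3135];S=G@A;W=G@l
        g=(S<-.08)&(S>-.16)&(abs(W)<.03)&(X[...,2]>.085)&(X[...,2]<.115);b=(S>.055)&(S<.1)&(abs(W)<.02)&(X[...,2]>.045)
        r=(S>-.05)&(S<.045)&(abs(W)<.025)&(X[...,2]>.067)
        print(f,'grip',X[g].mean(0).round(4),'tip part',X[b].mean(0).round(4),'rings s',(S[r].min().round(4),S[r].max().round(4),int(r.sum())) if r.any() else 0)
E
```

```text
28.65 [ 0.51540088 -0.02614644  0.21356103]
pics/scene0.npz grip [ 0.4786 -0.3016  0.0918] tip part [ 0.6461 -0.3245  0.061 ] rings s (np.float64(-0.0488), np.float64(-0.0406), 11)
pics/scene_end.npz grip [ 0.4807 -0.3     0.0918] tip part [ 0.6487 -0.3247  0.061 ] rings s (np.float64(-0.0462), np.float64(0.0285), 197)
pics/top0.npz grip [ 0.4699 -0.3009  0.0942] tip part [ 0.6454 -0.3248  0.0625] rings s (np.float64(-0.0497), np.float64(0.045), 30)
pics/top_end.npz grip [ 0.4725 -0.2998  0.0943] tip part [ 0.646  -0.325   0.0625] rings s (np.float64(-0.0493), np.float64(0.0447), 386)
```

View pics/end.png

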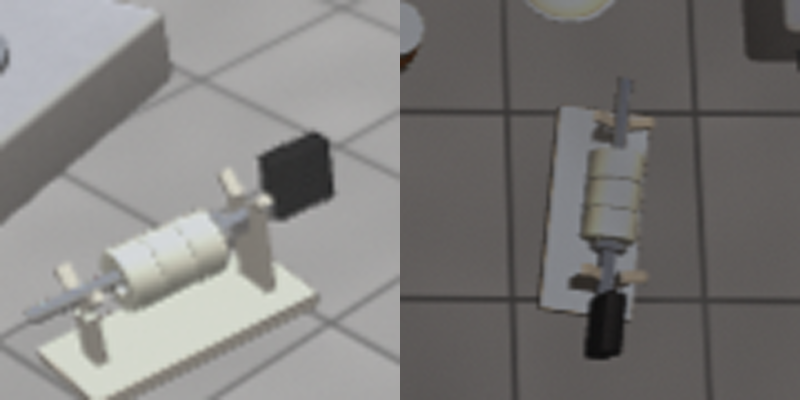

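The rod lies in both notches, about 2 mm from its first position and at the same heights. The grip is upright, the three rings hang between the posts, and the gripper is well away.

```bash
python3 -c "
from rig import manip
print(manip.job_done())"
```

```text
the job is handed in; nothing more can be done
None
```

I took the rod by its grip, threaded it through all three rings and pushed until the collar had closed them against the backstop. The wrist read about 8 N along the rod for roughly 1 s while pressing. I then lifted the rings off together, laid the loaded rod back in the stand and let go. Simulated time was about 29 s.

**Force:** The highest axial force in the readings was about 9.3 N, under the 12 N limit. I read force only at the end of each move call, so a brief peak in between would not show. A sideways force of about 2.5 N also showed during the press.

**Final checks:** Both cameras show the rod in both notches, within about 2 mm of its first position and at the same heights. The grip is upright, the three rings hang between the posts, and the gripper is well clear.

**Disagreements:** The two cameras differed by 4–5 mm in world x, so I relied on rod-to-ring measurements within the same picture. On the way back the rod tipped nose-down by about 0.03 rad for a moment. I levelled it, and the rings stayed close to the collar.

**Not checked:** I never went near the other objects, but I did not measure whether they had moved.

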